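# Get the deep tray out of the locked magazine

## Robot

A 6-joint arm with a two-finger parallel gripper is mounted at the origin on a cart in front of the work surface, level with it; the furniture and walls round the work are solid. World frame = base frame: x ahead of the robot, y to its left, z up, the work surface at z = 0. Lengths are in m, angles in rad, forces in N, time in s.
With the tool pointing down it reaches from about 0.25 to 0.725 m from the base axis. Payload 4 kg.
Tool frame: the origin (TCP) lies midway between the tips of the shut fingers; the grasp point (between the pads) lies 19 mm behind it; z points along the fingers, y is the line along which they close (so a half turn about z gives the same grasp; the last joint's range is limited). The gripper opens to 85 mm and grips with 20 to 120 N. Pads are 22 mm wide; open, the fingers measure 114 mm over their backs; the gripper's body (76 mm by 85 mm) begins 54 mm behind the grasp point. The pads swing forward as they close: fully open they stand 13 mm farther back than shut.
Start: joints at [-1.323, 0.241, 0.005, 1.335, 0, 1.571], TCP at [0.123, -0.485, 0.231] pointing down, gripper open.
Joint ranges: [-2.72, 2.72], [-1.05, 1.87], [-1.09, 1.28], [-1.99, 2.15], [-1.42, 1.44], [-3.14, 3.14]. Speed limits (rad/s): [2.79, 2.79, 3.14, 3.14, 3.14, 3.14].

## Interface

Orientations are given as a unit quaternion [x, y, z, w].
In Python, from workcell import bot gives the robot as it stands. The module is installed in compiled form; this text tells all that it offers.
- The arm moves only by the tool drive_tool, never from a script. Its arguments are lists of equal length, an entry for each row: "slide": the shift along the tool's x, y, z scaled (see below), a list of three; "rotation": the turn, a rotation vector about the tool's x, y, z scaled (see below), a list of three. A call has exactly 8 rows; each row is the pose to reach, as a shift and turn from the pose commanded when the call began, along the tool's axes at that moment; what a row does not reach only later rows make up. The controller multiplies each number of a shift by 250 mm and each number of a turn by 0.5 rad. A row lasts 1/8 s, in which the tool goes at most 62.5 mm and 10.7 degrees, less where a joint would pass 70% of its speed; a pose out of reach is approached as far as the arm can. A call with a number of a shift or a turn outside -1 to 1 is refused whole. A call with a gripper value outside its range is refused whole. "gripper" is the opening, from 0 (shut) to 1 (fully open), set as the call begins (left out, the last holds). The fingers move at their own pace and stop on an object; the grip force is fixed at half the most. Time passes only in rows, so rows that repeat a pose let the fingers close, or fill a call up. It gives the time, the measured TCP pose, the force, the opening and the grip force at its end, in the units of the state.
- bot.get_obs(): the state, without advancing time (a new reading comes with each control period).
- bot.camera(name): name is "scene" or "top" or "wrist"; returns a dict with "image" (384x512x3 uint8, red, green, blue), "z_map" (384x512 float32, m along the optical axis (not along the pixel's ray), 0 where there is no reading), "camera_matrix" (3x3 intrinsics, pixels), "xyz" and "orientation" of the camera in the world. Camera axes: x right, y up, looking along -z (the intrinsics and any distortion apply to the point x, -y, -z); pixel columns grow to the right and rows downward; lengths in m; the calibration is good to about 2 mm. The wrist camera is an equidistant fisheye: a pixel r from the principal point sees the ray r / f radians off the axis. A picture is of the moment at which its call begins.
- bot.job_done(): hands the job in; it is judged then, once.
The state is a dict: "clock": time; "joint_pos": joint angles; "joint_vel": joint speeds; "tau": joint torques, N m; "eef_pos": TCP position; "tool_rot": TCP orientation; "ft_force": force on the tool from outside, world axes, zero at the start; "ft_torque": the same for the moment, N m; "grip_width": finger opening in m; "grasp_force": force on a finger pad.
Only numpy, scipy, OpenCV 4.12 (cv2) and the standard library are available. Lean on these libraries where they do the work, as an engineer would, in place of code of your own. Each camera call takes 0.05 s, during which the arm holds its last target. There are 200 camera calls.

## Task

The deep sample tray has to be weighed, but it lies in the locked tray rack under shallow trays: lift the strap's slot off its stud, swing the strap aside, clear the shallow trays off and set the deep tray upright and centred on the balance pan. Then put every shallow tray, also any that lies out on the mat, into the rack as one neat stack, and swing the strap back until its slot drops fully down over the stud. Leave the other things on the bench where they are.

Things in the scene. Friction and masses are not known exactly. Their poses are not given: they have to be found in the camera images.
- rack_floor (a point): tray rack, fixed; the point is the middle of its base plate's top (200 along x, 100 along y), 8 above the bench; the lowest tray rests on it. End cheeks at x -66 and +66 (127 clear), four upright 6 mm guide rods at x -52/+52, y -33/+33 ending 89 above the bench. Trays lie between them, long side along x, 5 free at each end, 4 at each side; fingers reach their long sides between the rods
- rack_pivot (a point): foot of the strap's upright pivot pin: centre of the top of the cheek at the rack's x +75 (the far one), 110 above the bench. The pin, 8 diameter, rises 50 to a bolt head 15 across that keeps the strap on. Axes as the rack
- rack_stud (a point): foot of the stud: centre of the flat seat on the cheek nearer the robot, at the rack's x -75, 110 above the bench. The stud is 6 in diameter, round-tipped, 8 tall. Axes as the rack
- strap_slot (a point): centre of the strap's slot, at its underside, 150 from the pin; slot 10 wide, 24 long. The strap: loose flat steel bar 24 wide, 4 thick, ending 186 from the pin, 0.14 kg, x from knob to pin, z up. Its bush (26 high) has 2.4 mm play on the pin: it swings all round, sags about 0.14 rad when let go swung out, and stays. It starts down over the stud; to pass the stud raise the knob about 15 above its locked height
- strap_knob (a point): middle of the upright round black knob on the strap's free end, 174 from the pin, by which it is gripped: 18 diameter, from 4 to 36 above the strap's underside, this point 22 above it (132 above the bench when locked). Axes as the strap
- pan (a point): centre of the upper face of the balance's round steel pan, 125 in diameter, 52 above the bench; the balance (190 along its x axis x 150, fixed) has its display on the -x side
- deep_tray_c (a point): the deep tray: white, open, 116 (its x axis) x 52 (y) x 28 high, 0.16 kg, with round metal mounts in it; the only one of this height. It starts in the rack on the lowest shallow tray. The point is its centre, half-way up; x along its length, z up
- tray_base_c (a point): shallow white open tray like the other shallow ones, 116 (its x axis) x 52 (y) x 16 high, 0.11 kg, with thin dark chips in it. Always there; starts lowest in the rack, under the deep tray, and may stay there. The point is its centre, half-way up; x along its length, z up
- tray_1_c (a point): shallow white open tray like the other shallow ones, 116 (its x axis) x 52 (y) x 16 high, 0.11 kg, with thin dark chips in it. Always there; starts in the rack, straight on the deep tray. The point is its centre, half-way up; x along its length, z up
- tray_2_c (a point): shallow white open tray like the other shallow ones, 116 (its x axis) x 52 (y) x 16 high, 0.11 kg, with thin dark chips in it. Starts on top in the rack; may be absent. The point is its centre, half-way up; x along its length, z up
- tray_3_c (a point): shallow white open tray like the other shallow ones, 116 (its x axis) x 52 (y) x 16 high, 0.11 kg, with thin dark chips in it. Starts lying on the blue mat (3 thick), to the right of the rack; may be absent. The point is its centre, half-way up; x along its length, z up
- tray_4_c (a point): shallow white open tray like the other shallow ones, 116 (its x axis) x 52 (y) x 16 high, 0.11 kg, with thin dark chips in it. Starts lying on the blue mat (3 thick), to the right of the rack; may be absent. The point is its centre, half-way up; x along its length, z up
- pen: bystander: white pen with a blue cap, 138 long, lying at the right edge of the blue mat. That mat is 3 thick, 300 x 450, fixed, from x 450 to 750 and y -50 to -500 in the world; a keyboard stands on it beyond x 640, the rest is free to set trays down on
- sample_carton: bystander: flat white carton 85 x 105 x 22, behind the rack
- kf_clamp: bystander: metal clamp ring with wing nut, 57 x 92 x 21, behind the rack
- tape: bystander: black roll of tape, 67 in diameter, 18 high, near the bench's front edge

How it is judged:
On the way, in this order (a step that is already met when the one before it is completed fails the run):
1. the strap is off the stud and swung aside (horizontal distance between strap_slot and rack_stud above 0.12 m), for 0.2 s.
2. the deep tray lies on the balance pan (horizontal distance between deep_tray_c and pan below 0.025 m and z of deep_tray_c in the frame of pan between 0.011 and 0.017 m and angle between deep_tray_c's own z axis and vertical below 0.08 rad and linear speed of deep_tray below 0.02 m/s), for 0.3 s.
At the end, for the whole second after the job is handed in: the deep tray rests upright on the balance pan, its centre within 25 mm of the pan's; every shallow tray lies flat in the rack within 9 mm of its middle and squarely along it; the strap lies flat with its slot fully down over the stud (within 3 mm of its seat); nothing moves (all of step 2 and x of tray_base_c in the frame of rack_floor between -0.009 and 0.009 m and y of tray_base_c in the frame of rack_floor between -0.009 and 0.009 m and z of tray_base_c in the frame of rack_floor between 0.004 and 0.076 m and angle between each of tray_base_c, tray_1_c, tray_2_c, tray_3_c, tray_4_c's own z axis and vertical below 0.08 rad and angle between the x axis of each of tray_base_c, tray_1_c, tray_2_c, tray_3_c, tray_4_c and the x axis of rack_floor, either way round below 0.15 rad and linear speed of each of tray_base, tray_1, tray_2, tray_3, tray_4, strap below 0.02 m/s and x of tray_1_c in the frame of rack_floor between -0.009 and 0.009 m and y of tray_1_c in the frame of rack_floor between -0.009 and 0.009 m and z of tray_1_c in the frame of rack_floor between 0.004 and 0.076 m and x of tray_2_c in the frame of rack_floor between -0.009 and 0.009 m and y of tray_2_c in the frame of rack_floor between -0.009 and 0.009 m and z of tray_2_c in the frame of rack_floor between 0.004 and 0.076 m and x of tray_3_c in the frame of rack_floor between -0.009 and 0.009 m and y of tray_3_c in the frame of rack_floor between -0.009 and 0.009 m and z of tray_3_c in the frame of rack_floor between 0.004 and 0.076 m and x of tray_4_c in the frame of rack_floor between -0.009 and 0.009 m and y of tray_4_c in the frame of rack_floor between -0.009 and 0.009 m and z of tray_4_c in the frame of rack_floor between 0.004 and 0.076 m and horizontal distance between strap_slot and rack_stud below 0.01 m and z of strap_slot in the frame of rack_stud between -0.004 and 0.003 m and angle between strap_slot's own z axis and vertical below 0.04 rad); the robot touches nothing.
It fails at once if a bystander is pushed more than 4 cm (distance of any of pen, sample_carton, kf_clamp, tape from where it was at the start of the episode above 0.04 m).
Of tray_2, tray_3, tray_4 only 1 to 2 are there at a start; the rules pass over those that are not, and their reading is None.
At some moment in a run one of tray_2, tray_3, tray_4 may be knocked a few centimetres aside while the robot is not near it.
Once in a run the grip may slacken for a moment while it holds something.
It also fails if it takes over 210 s, if anything falls off the work surface, if the arm or the gripper's body presses on something with over 40 N, if the wrist force passes 120 N, or if a joint passes its speed limit or range.

## Working session

There is one attempt and no reset: what is moved stays moved. The work goes in short steps, Python scripts to look and compute and a tool call to move; the robot and the scene stay as the last step left them, time stands still between calls to the robot, and variables do not carry over. Pictures are saved under pics/ and viewed, at most 14 in all, crops included, and the job is handed in when it is done.

Besides the shell and the picture viewer there is one more tool, called after "Call:" in YAML: its name, and indented under it one key for each argument. drive_tool: Moves the arm, as the interface text tells. Shifts and turns lie within -1 to 1; 1 stands for 250 mm of shift or 0.5 rad of turn. Its arguments: {"type":"object","properties":{"slide":{"type":"array","items":{"type":"array","items":{"type":"number"}}},"rotation":{"type":"array","items":{"type":"array","items":{"type":"number"}}},"gripper":{"type":"number"}},"required":["slide","rotation"]}

```bash
mkdir -p pics; cat > h.py <<'E'
import numpy as np, cv2
from scipy.spatial.transform import Rotation as R
from workcell import bot
def cam(n,save=None):
    c=bot.camera(n)
    if save: cv2.imwrite(f'pics/{save}.png',c['image'][:,:,::-1])
    return c
def rays(c,uv,fish=False):
    uv=np.atleast_2d(np.asarray(uv,float)); K=c['camera_matrix']
    x=(uv[:,0]-K[0,2])/K[0,0]; y=(uv[:,1]-K[1,2])/K[1,1]
    if fish:
        r=np.hypot(x,y)+1e-12; d=np.c_[x/r*np.sin(r),-y/r*np.sin(r),-np.cos(r)]
    else: d=np.c_[x,-y,-np.ones_like(x)]
    return R.from_quat(c['orientation']).apply(d)
def plane(c,uv,z,fish=False):
    d=rays(c,uv,fish); o=np.array(c['xyz']); return o+d*((z-o[2])/d[:,2])[:,None]
def cloud(c,fish=False):
    v,u=np.mgrid[:384,:512]; K=c['camera_matrix']; z=c['z_map']
    d=rays(c,np.c_[u.ravel(),v.ravel()],fish)
    f=R.from_quat(c['orientation']).apply([0,0,-1]); k=d@f
    P=np.array(c['xyz'])+d*(z.ravel()/k)[:,None]
    P[z.ravel()==0]=np.nan
    return P.reshape(384,512,3)
def st():
    o=bot.get_obs(); print(o['clock'],np.round(o['eef_pos'],4),np.round(o['tool_rot'],4),np.round(o['joint_pos'],3),o['grip_width'],o['grasp_force'],np.round(o['ft_force'],1)); return o
def to(p,yaw=None):
    "print slide/rot numbers to reach world tcp p with tool down and tool x axis at yaw"
    o=bot.get_obs(); T=R.from_quat(o['tool_rot'])
    s=T.inv().apply(np.array(p)-o['eef_pos'])/.25
    X=T.apply([1,0,0]); cur=np.arctan2(X[1],X[0])
    print('slide',np.round(s,3),'yaw now',round(cur,4))
    if yaw is not None:
        G=R.from_matrix(np.c_[[np.cos(yaw),np.sin(yaw),0],[np.sin(yaw),-np.cos(yaw),0],[0,0,-1]])
        print('rot',np.round((T.inv()*G).as_rotvec()/.5,3))
E
python3 - <<'E'
from h import *
st()
for n in('scene','top'):
    c=cam(n,n+'0'); print(n,np.round(c['camera_matrix'],1).tolist(),np.round(c['xyz'],3),np.round(c['orientation'],4))
    np.savez('pics/'+n+'0.npz',**{k:np.array(v) for k,v in c.items()})
E
```

```text
0.0 [ 0.1225 -0.4841  0.2304] [ 9.923e-01  1.235e-01 -1.000e-04 -1.100e-03] [-1.323  0.241  0.004  1.335  0.     1.571] 0.08541366582112418 0.0 [-0.2  0.9  0.3]
scene [[392.9, 0.0, 262.9], [0.0, 392.9, 190.7], [0.0, 0.0, 1.0]] [0.085 0.882 0.85 ] [-0.1003  0.4535  0.8611 -0.207 ]
top [[441.8, 0.0, 255.0], [0.0, 441.8, 190.4], [0.0, 0.0, 1.0]] [ 0.289 -0.081  1.483] [-0.0716  0.0736  0.7274 -0.6785]
```

View pics/scene0.png

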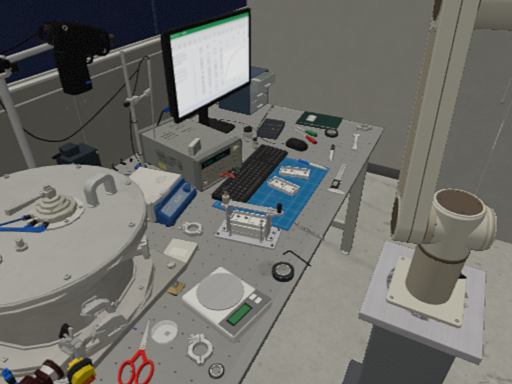

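View pics/top0.png

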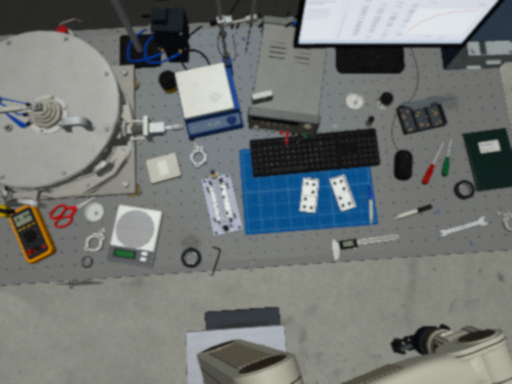

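The scene shows the rack at about (250,225) with the strap over it, the balance at (225,300) and two shallow trays on the mat. In the top view the rack is at (221,203), the pan at (135,228), and the trays at (309,195) and (343,192). There are two mat trays, so tray_2 is absent.

```bash
python3 - <<'E'
from h import *
c=dict(np.load('pics/top0.npz')); P=cloud(c); im=c['image']; 
hsv=cv2.cvtColor(im,cv2.COLOR_RGB2HSV)
# mat trays: height 12-30mm within mat
m=((P[...,2]>.011)&(P[...,2]<.03)&(P[...,0]>.44)&(P[...,0]<.66)&(P[...,1]<-.06)&(P[...,1]>-.45)).astype(np.uint8)
w=((hsv[...,1]<60)&(hsv[...,2]>120)).astype(np.uint8); 
B=np.zeros((384,512),np.uint8);B[170:220,290:362]=1
for nm,mm in(('depth',m),('white',w*B)):
    mm=cv2.morphologyEx(mm,cv2.MORPH_CLOSE,np.ones((5,5),np.uint8))
    for k in cv2.findContours(mm,cv2.RETR_EXTERNAL,cv2.CHAIN_APPROX_NONE)[0]:
        if cv2.contourArea(k)<200: continue
        q=plane(c,k[:,0,:],.019)[:,:2].astype(np.float32)
        print(nm,cv2.contourArea(k),cv2.minAreaRect(q*1000))
# rack region
m=(P[...,0]>.35)&(P[...,0]<.75)&(P[...,1]>-.06)&(P[...,1]<.12)
for lo,hi in((.1,.118),(.122,.18),(.05,.08)):
    mm=(m&(P[...,2]>lo)&(P[...,2]<hi)).astype(np.uint8)
    n,L,s,ce=cv2.connectedComponentsWithStats(mm)
    for i in range(1,n):
        if s[i,4]>8:
            q=P[L==i]; print(lo,s[i],np.round(q.mean(0),4),np.round(q.min(0),3),np.round(q.max(0),3), cv2.minAreaRect((q[:,:2]*1000).astype(np.float32)))
# pan
mm=((P[...,2]>.042)&(P[...,2]<.06)&(P[...,1]>.15)&(P[...,1]<.42)&(P[...,0]>.3)&(P[...,0]<.6)).astype(np.uint8)
n,L,s,ce=cv2.connectedComponentsWithStats(mm)
for i in range(1,n):
    if s[i,4]>100:
        k=max(cv2.findContours((L==i).astype(np.uint8),cv2.RETR_EXTERNAL,cv2.CHAIN_APPROX_NONE)[0],key=len)
        q=plane(c,k[:,0],.052)[:,:2].astype(np.float32)*1000
        print('pan',s[i],cv2.minEnclosingCircle(q),np.median(P[L==i],0),cv2.minAreaRect(q))
E
python3 -c "
import cv2
i=cv2.imread('pics/top0.png')[155:275,95:255];cv2.imwrite('pics/c1.png',cv2.resize(i,None,fx=5,fy=5,interpolation=2))"
```

```text
depth 528.5 ((564.5311279296875, -383.34893798828125), (125.19152069091797, 86.23330688476562), 27.260074615478516)
depth 967.0 ((583.8339233398438, -262.3955078125), (155.36370849609375, 370.524169921875), 0.4246882498264313)
white 510.0 ((565.5950927734375, -276.6541748046875), (55.39725112915039, 117.65034484863281), 78.39192199707031)
white 514.5 ((566.3823852539062, -389.2462158203125), (117.03622436523438, 55.78893280029297), 13.769015312194824)
0.1 [207 172  24  61 393] [0.544  0.0189 0.1138] [ 0.449 -0.012  0.102] [0.645 0.055 0.118] ((545.4473876953125, 19.988914489746094), (197.54571533203125, 44.996402740478516), 9.688732147216797)
0.122 [210 170   7   9  48] [0.6285 0.0329 0.1491] [0.62  0.024 0.123] [0.641 0.043 0.173] ((629.3001098632812, 33.40979766845703), (16.93972396850586, 19.779579162597656), 26.1911678314209)
0.122 [222 225   6   6  29] [0.4588 0.0044 0.1451] [ 0.452 -0.002  0.126] [0.467 0.013 0.152] ((459.37066650390625, 4.279840469360352), (15.30927848815918, 15.079431533813477), 40.34921646118164)
0.05 [219 180  13  38 187] [0.5651 0.0037 0.0603] [ 0.503 -0.013  0.05 ] [0.628 0.021 0.08 ] ((565.3092041015625, 1.8965950012207031), (127.54492950439453, 24.91581916809082), 6.707821846008301)
0.05 [206 183  14  38 153] [0.558  0.0439 0.0611] [0.497 0.027 0.05 ] [0.617 0.064 0.078] ((556.836669921875, 46.591522216796875), (121.87596130371094, 19.27057456970215), 9.958908081054688)
pan [ 106  205   50   63 1861] ((463.8722229003906, 307.8809509277344), 113.5494384765625) [0.46664979 0.3106606  0.05063822] ((465.05218505859375, 307.0185241699219), (144.02255249023438, 182.11351013183594), 76.5102767944336)
```

View pics/c1.png

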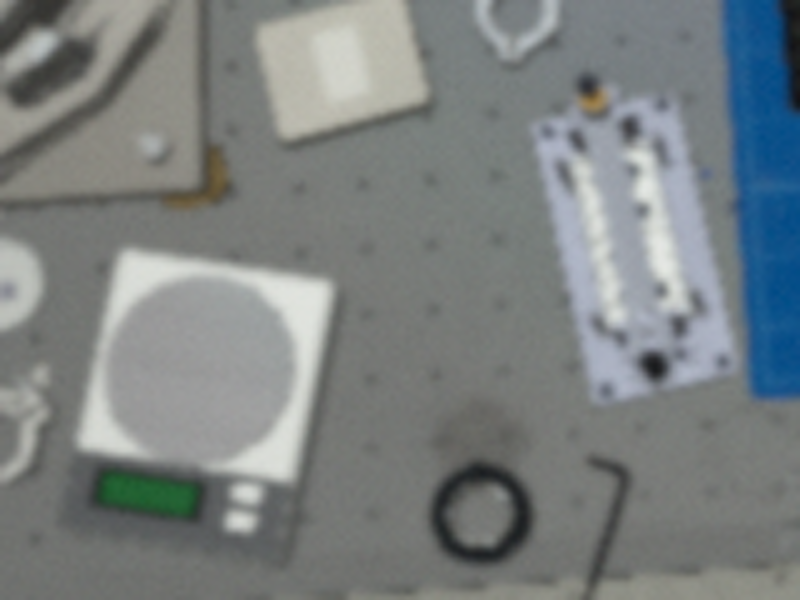

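```bash
python3 - <<'E'
from h import *
c=dict(np.load('pics/top0.npz'))
print(plane(c,[[226,228.2]],.146),plane(c,[[135.6,229]],.052),plane(c,[[206,179]],.008))
to([.29,-.24,.24],.166); to([.459,.0045,.23],.166)
E
```

```text
[[0.45657952 0.00103457 0.146     ]] [[0.48622842 0.30035328 0.052     ]] [[0.64775451 0.068539   0.008     ]]
slide [ 0.889 -0.783 -0.037] yaw now 0.2478
rot [-0.004  0.     0.164]
slide [ 1.784 -1.565  0.005] yaw now 0.2478
rot [-0.004  0.     0.164]
```

Call:
drive_tool:
  slide:
    - [0.2,-0.18,0]
    - [0.4,-0.36,0]
    - [0.6,-0.54,0]
    - [0.75,-0.66,0]
    - [0.89,-0.783,0]
    - [0.89,-0.783,0]
    - [0.89,-0.783,0]
    - [0.89,-0.783,0]
  rotation:
    - [0,0,0.03]
    - [0,0,0.06]
    - [0,0,0.09]
    - [0,0,0.12]
    - [0,0,0.164]
    - [0,0,0.164]
    - [0,0,0.164]
    - [0,0,0.164]
  gripper: 1

```text
clock: 1.1
eef_pos: [0.2898, -0.2412, 0.2311]
tool_rot: [0.997, 0.082, -0.0, -0.0]
ft_force: [-0.6, -0.5, -0.4]
grip_width: 0.085
grasp_force: 0.0
```

```bash
python3 - <<'E'
from h import *
st(); to([.435,.0,.23],.166)
E
```

```text
1.1 [ 0.2898 -0.2412  0.2311] [ 9.966e-01  8.180e-02 -2.000e-04 -0.000e+00] [-0.694 -0.004 -0.277  1.298 -0.     2.284] 0.0850444536784264 0.0 [-0.6 -0.5 -0.4]
slide [ 0.731 -0.857  0.004] yaw now 0.1638
rot [-0.     0.001 -0.004]
```

Call:
drive_tool:
  slide:
    - [0,0,0]
    - [0,0,0]
    - [0,0,0]
    - [0,0,0]
    - [0,0,0]
    - [0,0,0]
    - [0,0,0]
    - [0,0,0]
  rotation:
    - [0,0,-0.3]
    - [0,0,-0.6]
    - [0,0,-0.9]
    - [0,0,-1]
    - [0,0,-1]
    - [0,0,-1]
    - [0,0,-1]
    - [0,0,-1]

```text
clock: 2.1
eef_pos: [0.2903, -0.2404, 0.2313]
tool_rot: [0.945, 0.327, -0.0, -0.0]
ft_force: [0.2, -0.0, 0.1]
grip_width: 0.0853
grasp_force: 0.0
```

Call:
drive_tool:
  slide:
    - [0,0,0]
    - [0,0,0]
    - [0,0,0]
    - [0,0,0]
    - [0,0,0]
    - [0,0,0]
    - [0,0,0]
    - [0,0,0]
  rotation:
    - [0,0,-0.3]
    - [0,0,-0.6]
    - [0,0,-0.9]
    - [0,0,-1]
    - [0,0,-1]
    - [0,0,-1]
    - [0,0,-1]
    - [0,0,-1]

```text
clock: 3.1
eef_pos: [0.2903, -0.2404, 0.2313]
tool_rot: [0.835, 0.55, -0.0, 0.0]
ft_force: [0.3, 0.2, 0.4]
grip_width: 0.0854
grasp_force: 0.0
```

Call:
drive_tool:
  slide:
    - [0,0,0]
    - [0,0,0]
    - [0,0,0]
    - [0,0,0]
    - [0,0,0]
    - [0,0,0]
    - [0,0,0]
    - [0,0,0]
  rotation:
    - [0,0,-0.3]
    - [0,0,-0.6]
    - [0,0,-0.9]
    - [0,0,-1]
    - [0,0,-1]
    - [0,0,-1]
    - [0,0,-1]
    - [0,0,-1]

```text
clock: 4.1
eef_pos: [0.2903, -0.2404, 0.2313]
tool_rot: [0.673, 0.74, 0.0, -0.0]
ft_force: [0.5, 0.2, 0.6]
grip_width: 0.0854
grasp_force: 0.0
```

Call:
drive_tool:
  slide:
    - [0,0,0]
    - [0,0,0]
    - [0,0,0]
    - [0,0,0]
    - [0,0,0]
    - [0,0,0]
    - [0,0,0]
    - [0,0,0]
  rotation:
    - [0,0,-0.3]
    - [0,0,-0.6]
    - [0,0,-0.9]
    - [0,0,-1]
    - [0,0,-1]
    - [0,0,-1]
    - [0,0,-1]
    - [0,0,-1]

```text
clock: 5.1
eef_pos: [0.2903, -0.2404, 0.2313]
tool_rot: [0.469, 0.883, 0.0, -0.0]
ft_force: [-0.5, -0.9, -0.3]
grip_width: 0.0856
grasp_force: 0.0
```

Call:
drive_tool:
  slide:
    - [0,0,0]
    - [0,0,0]
    - [0,0,0]
    - [0,0,0]
    - [0,0,0]
    - [0,0,0]
    - [0,0,0]
    - [0,0,0]
  rotation:
    - [0,0,-0.3]
    - [0,0,-0.6]
    - [0,0,-0.9]
    - [0,0,-1]
    - [0,0,-1]
    - [0,0,-1]
    - [0,0,-1]
    - [0,0,-1]

```text
clock: 6.1
eef_pos: [0.2903, -0.2404, 0.2313]
tool_rot: [0.236, 0.972, 0.0, -0.0]
ft_force: [0.7, -0.5, -0.0]
grip_width: 0.0855
grasp_force: 0.0
```

Call:
drive_tool:
  slide:
    - [0,0,0]
    - [0,0,0]
    - [0,0,0]
    - [0,0,0]
    - [0,0,0]
    - [0,0,0]
    - [0,0,0]
    - [0,0,0]
  rotation:
    - [0,0,-0.3]
    - [0,0,-0.6]
    - [0,0,-0.9]
    - [0,0,-1]
    - [0,0,-1]
    - [0,0,-1]
    - [0,0,-1]
    - [0,0,-1]

```text
clock: 7.1
eef_pos: [0.2903, -0.2404, 0.2313]
tool_rot: [-0.012, 1.0, -0.0, 0.0]
ft_force: [-0.2, 0.3, 0.3]
grip_width: 0.0852
grasp_force: 0.0
```

```bash
python3 - <<'E'
from h import *
st(); to([.457,.003,.23],.166-np.pi)
E
```

```text
7.1 [ 0.2903 -0.2404  0.2313] [-0.012   0.9999 -0.      0.    ] [-0.692 -0.004 -0.277  1.298 -0.    -0.716] 0.08518757011211547 0.0 [-0.2  0.3  0.3]
slide [-0.69   0.957  0.005] yaw now -3.1176
rot [-0.     0.    -0.284]
```

Call:
drive_tool:
  slide:
    - [-0.14,0.19,0]
    - [-0.28,0.38,0]
    - [-0.42,0.57,0]
    - [-0.56,0.76,0]
    - [-0.69,0.955,0]
    - [-0.69,0.955,0]
    - [-0.69,0.955,0]
    - [-0.69,0.955,0]
  rotation:
    - [0,0,-0.1]
    - [0,0,-0.2]
    - [0,0,-0.284]
    - [0,0,-0.284]
    - [0,0,-0.284]
    - [0,0,-0.284]
    - [0,0,-0.284]
    - [0,0,-0.284]

```text
clock: 8.1
eef_pos: [0.4563, 0.0014, 0.2313]
tool_rot: [-0.082, 0.997, -0.0, -0.0]
ft_force: [0.0, -1.0, 0.5]
grip_width: 0.0854
grasp_force: 0.0
```

```bash
python3 - <<'E'
from h import *
st(); c=cam('wrist','w1'); np.savez('pics/w1.npz',**{k:np.array(v) for k,v in c.items()})
print(c['camera_matrix'],c['xyz'])
E
```

```text
8.1 [0.4563 0.0014 0.2313] [-8.200e-02  9.966e-01 -1.000e-04 -2.000e-04] [ 0.003  0.155 -0.103  1.314 -0.    -0.161] 0.08540042900988626 0.0 [ 0.  -1.   0.5]
[[297.31863964   0.         252.8143247 ]
 [  0.         297.31863964 191.98099292]
 [  0.           0.           1.        ]] [ 0.37677423 -0.0130725   0.3734092 ]
```

View pics/w1.png

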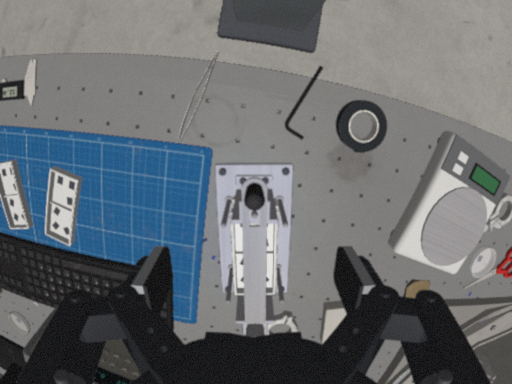

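The wrist view shows the knob at about (255,198), the near rack plate edge between (217,165) and (292,165), the pan at about (455,228), and the mat trays at (63,206) and (13,195).

```bash
python3 - <<'E'
from h import *
c=dict(np.load('pics/w1.npz')); im=c['image']; g=cv2.cvtColor(im,cv2.COLOR_RGB2GRAY)
n,L,s,ce=cv2.connectedComponentsWithStats((g[170:230,230:280]<55).astype(np.uint8))
for i in range(1,n):
    if s[i,4]>40: print(s[i],ce[i]+[230,170])
P=cloud(c,True)
# knob top by depth
q=P[175:215,235:275].reshape(-1,3); t=q[(q[:,2]>.138)&(q[:,2]<.155)]; print('knob',len(t),np.median(t,0),t.min(0),t.max(0),(t.min(0)+t.max(0))/2)
# strap top edges
q=P[215:320,225:290]; m=(q[...,2]>.108)&(q[...,2]<.122)
print('strap',cv2.minAreaRect((q[m][:,:2]*1000).astype(np.float32)))
# pan contour: hue low, depth
m=((P[...,2]>.045)&(P[...,2]<.06)).astype(np.uint8); m[:,:380]=0
hs=cv2.cvtColor(im,cv2.COLOR_RGB2HSV); 
pm=((hs[...,2]<190)&(hs[...,2]>120)&(m>0)).astype(np.uint8)
pm=cv2.morphologyEx(pm,cv2.MORPH_OPEN,np.ones((5,5)))
k=max(cv2.findContours(pm,cv2.RETR_EXTERNAL,cv2.CHAIN_APPROX_NONE)[0],key=cv2.contourArea)
q=plane(c,k[:,0],.052,True)[:,:2].astype(np.float32)*1000
print('pan',cv2.fitEllipse(q),cv2.minEnclosingCircle(q))
# base plate near edge & left/right corners
print(plane(c,[[217,165],[292,165]],.008,True))
# trays
for x0,x1 in((40,85),(0,33)):
    w=((hs[...,1]<60)&(hs[...,2]>150)).astype(np.uint8); b=np.zeros_like(w); b[150:255,x0:x1]=1
    w=cv2.morphologyEx(w*b,cv2.MORPH_CLOSE,np.ones((5,5)))
    k=max(cv2.findContours(w,cv2.RETR_EXTERNAL,cv2.CHAIN_APPROX_NONE)[0],key=cv2.contourArea)
    print('tray',cv2.minAreaRect(plane(c,k[:,0],.019,True)[:,:2].astype(np.float32)*1000))
E
```

```text
[ 15  14  19  26 300] [254.41666667 194.75333333]
knob 338 [0.45769739 0.00110302 0.14421035] [ 0.45088075 -0.00711564  0.13830105] [0.46676726 0.01006164 0.14629133] [0.45882401 0.001473   0.14229619]
strap ((548.3762817382812, 17.966903686523438), (134.59796142578125, 44.90852355957031), 10.90927791595459)
pan ((487.9909362792969, 301.046630859375), (122.28669738769531, 123.20418548583984), 61.590457916259766) ((487.7830505371094, 300.5373229980469), 63.12016677856445)
[[ 0.46814995 -0.04401337  0.008     ]
 [ 0.45252073  0.04970671  0.008     ]]
tray ((567.2447509765625, -277.7861022949219), (54.24395751953125, 116.39189147949219), 78.36416625976562)
tray ((567.559814453125, -392.46942138671875), (116.26376342773438, 59.95808410644531), 13.684000015258789)
```

Call:
drive_tool:
  slide:
    - [-0.012,0,0.1]
    - [-0.012,0,0.2]
    - [-0.012,0,0.3]
    - [-0.012,0,0.38]
    - [-0.012,0,0.449]
    - [-0.012,0,0.449]
    - [-0.012,0,0.449]
    - [-0.012,0,0.449]
  rotation:
    - [0,0,0]
    - [0,0,0]
    - [0,0,0]
    - [0,0,0]
    - [0,0,0]
    - [0,0,0]
    - [0,0,0]
    - [0,0,0]

```text
clock: 9.15
eef_pos: [0.4607, 0.0027, 0.1201]
tool_rot: [-0.083, 0.997, -0.0, 0.001]
ft_force: [0.8, 0.6, -1.0]
grip_width: 0.0851
grasp_force: 0.0
```

Call:
drive_tool:
  slide:
    - [0,0,0]
    - [0,0,0]
    - [0,0,0]
    - [0,0,0]
    - [0,0,0]
    - [0,0,0]
    - [0,0,0]
    - [0,0,0]
  rotation:
    - [0,0,0]
    - [0,0,0]
    - [0,0,0]
    - [0,0,0]
    - [0,0,0]
    - [0,0,0]
    - [0,0,0]
    - [0,0,0]
  gripper: 0

```text
clock: 10.15
eef_pos: [0.46, 0.003, 0.1193]
tool_rot: [-0.083, 0.997, 0.0, 0.0]
ft_force: [-2.0, 0.1, 4.5]
grip_width: 0.016
grasp_force: 58.5
```

Call:
drive_tool:
  slide:
    - [0,0,-0.02]
    - [0,0,-0.04]
    - [0,0,-0.06]
    - [0,0,-0.08]
    - [0,0,-0.088]
    - [0,0,-0.088]
    - [0,0,-0.088]
    - [0,0,-0.088]
  rotation:
    - [0,0,0]
    - [0,0,0]
    - [0,0,0]
    - [0,0,0]
    - [0,0,0]
    - [0,0,0]
    - [0,0,0]
    - [0,0,0]

```text
clock: 11.15
eef_pos: [0.4598, 0.0029, 0.1409]
tool_rot: [-0.083, 0.997, 0.0, -0.0]
ft_force: [-1.0, 0.7, -1.6]
grip_width: 0.0162
grasp_force: 58.5
```

Call:
drive_tool:
  slide:
    - [-0.0013,0.043,0]
    - [-0.0054,0.0863,0]
    - [-0.012,0.129,0]
    - [-0.0215,0.1712,0]
    - [-0.0335,0.213,0]
    - [-0.0481,0.2535,0]
    - [-0.065,0.293,0]
    - [-0.0847,0.3318,0]
  rotation:
    - [0,0,0.125]
    - [0,0,0.25]
    - [0,0,0.375]
    - [0,0,0.5]
    - [0,0,0.625]
    - [0,0,0.75]
    - [0,0,0.875]
    - [0,0,1]

```text
clock: 12.15
eef_pos: [0.467, 0.0886, 0.1409]
tool_rot: [0.167, 0.986, -0.0, -0.0]
ft_force: [0.3, -0.4, -1.6]
grip_width: 0.0162
grasp_force: 58.5
```

Free of the stud; swinging further.

Call:
drive_tool:
  slide:
    - [-0.0013,0.043,0]
    - [-0.0054,0.0863,0]
    - [-0.012,0.129,0]
    - [-0.0215,0.1712,0]
    - [-0.0335,0.213,0]
    - [-0.0481,0.2535,0]
    - [-0.065,0.293,0]
    - [-0.0847,0.3318,0]
  rotation:
    - [0,0,0.125]
    - [0,0,0.25]
    - [0,0,0.375]
    - [0,0,0.5]
    - [0,0,0.625]
    - [0,0,0.75]
    - [0,0,0.875]
    - [0,0,1]

```text
clock: 13.15
eef_pos: [0.5144, 0.1601, 0.1408]
tool_rot: [0.406, 0.914, -0.0, -0.0]
ft_force: [-0.2, -0.1, -1.1]
grip_width: 0.0161
grasp_force: 58.5
```

Call:
drive_tool:
  slide:
    - [-0.0013,0.043,0]
    - [-0.0054,0.0863,0]
    - [-0.012,0.129,0]
    - [-0.0215,0.1712,0]
    - [-0.0335,0.213,0]
    - [-0.0481,0.2535,0]
    - [-0.065,0.293,0]
    - [-0.0847,0.3318,0]
  rotation:
    - [0,0,0.125]
    - [0,0,0.25]
    - [0,0,0.375]
    - [0,0,0.5]
    - [0,0,0.625]
    - [0,0,0.75]
    - [0,0,0.875]
    - [0,0,1]

```text
clock: 14.15
eef_pos: [0.59, 0.2002, 0.1406]
tool_rot: [0.619, 0.785, -0.0, -0.0]
ft_force: [0.4, 0.1, -0.9]
grip_width: 0.0159
grasp_force: 58.5
```

Call:
drive_tool:
  slide:
    - [0,0,0.03]
    - [0,0,0.06]
    - [0,0,0.09]
    - [0,0,0.12]
    - [0,0,0.15]
    - [0,0,0.17]
    - [0,0,0.17]
    - [0,0,0.17]
  rotation:
    - [0,0,0]
    - [0,0,0]
    - [0,0,0]
    - [0,0,0]
    - [0,0,0]
    - [0,0,0]
    - [0,0,0]
    - [0,0,0]

```text
clock: 15.15
eef_pos: [0.5901, 0.2016, 0.0993]
tool_rot: [0.618, 0.786, 0.002, -0.001]
ft_force: [-1.3, 7.0, 2.4]
grip_width: 0.0163
grasp_force: 59.3
```

Call:
drive_tool:
  slide:
    - [0,0,0]
    - [0,0,0]
    - [0,0,0]
    - [0,0,0]
    - [0,0,-0.15]
    - [0,0,-0.35]
    - [0,0,-0.55]
    - [0,0,-0.55]
  rotation:
    - [0,0,0]
    - [0,0,0]
    - [0,0,0]
    - [0,0,0]
    - [0,0,0]
    - [0,0,0]
    - [0,0,0]
    - [0,0,0]
  gripper: 1

```text
clock: 16.15
eef_pos: [0.5926, 0.2005, 0.2418]
tool_rot: [0.619, 0.786, 0.004, 0.003]
ft_force: [0.5, 0.6, -0.8]
grip_width: 0.0853
grasp_force: 0.0
```

Call:
drive_tool:
  slide:
    - [-0.1,-0.05,0]
    - [-0.2,-0.1,0]
    - [-0.35,-0.15,0]
    - [-0.5,-0.22,0]
    - [-0.6,-0.26,0]
    - [-0.681,-0.3,0]
    - [-0.681,-0.3,0]
    - [-0.681,-0.3,0]
  rotation:
    - [0,0,-0.15]
    - [0,0,-0.3]
    - [0,0,-0.45]
    - [0,0,-0.6]
    - [0,0,-0.75]
    - [0,0,-0.9]
    - [0,0,-1]
    - [0,0,-1]

```text
clock: 17.15
eef_pos: [0.5564, 0.0162, 0.235]
tool_rot: [0.406, 0.914, -0.0, -0.001]
ft_force: [-0.3, -0.2, -0.1]
grip_width: 0.085
grasp_force: 0.0
```

Call:
drive_tool:
  slide:
    - [0,0,0]
    - [0,0,0]
    - [0,0,0]
    - [0,0,0]
    - [0,0,0]
    - [0,0,0]
    - [0,0,0]
    - [0,0,0]
  rotation:
    - [0,0,-0.3]
    - [0,0,-0.6]
    - [0,0,-0.9]
    - [0,0,-1]
    - [0,0,-1]
    - [0,0,-1]
    - [0,0,-1]
    - [0,0,-1]

```text
clock: 18.15
eef_pos: [0.557, 0.0167, 0.236]
tool_rot: [0.166, 0.986, 0.0, -0.0]
ft_force: [-0.1, 0.3, -0.5]
grip_width: 0.0856
grasp_force: 0.0
```

Call:
drive_tool:
  slide:
    - [0,0,0]
    - [0,0,0]
    - [0,0,0]
    - [0,0,0]
    - [0,0,0]
    - [0,0,0]
    - [0,0,0]
    - [0,0,0]
  rotation:
    - [0,0,-0.3]
    - [0,0,-0.6]
    - [0,0,-0.9]
    - [0,0,-1]
    - [0,0,-1]
    - [0,0,-1]
    - [0,0,-1]
    - [0,0,-1]

```text
clock: 19.15
eef_pos: [0.557, 0.0167, 0.2361]
tool_rot: [-0.083, 0.997, -0.0, 0.0]
ft_force: [0.8, 0.6, 0.3]
grip_width: 0.0853
grasp_force: 0.0
```

```bash
python3 - <<'E'
from h import *
st(); c=cam('wrist','w2'); np.savez('pics/w2.npz',**{k:np.array(v) for k,v in c.items()})
to([.557,.0185,.051],.166-np.pi)
E
```

```text
19.15 [0.557  0.0167 0.2361] [-0.0829  0.9966 -0.      0.    ] [ 0.03   0.354  0.173  1.39  -0.    -0.136] 0.08533034044974168 0.0 [0.8 0.6 0.3]
slide [-0.001  0.007  0.74 ] yaw now -2.9756
rot [-0. -0.  0.]
```

View pics/w2.png

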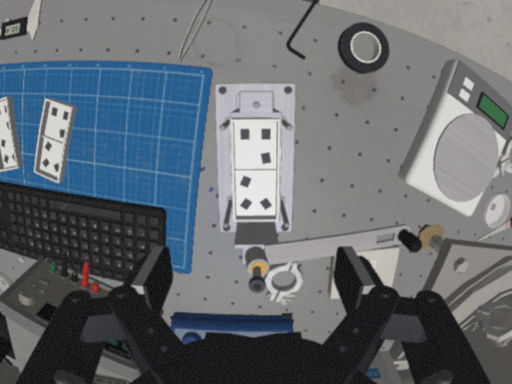

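The strap is swung clear to the left, with its knob at (408,240). Tray_1 shows in the rack, spanning (230–281, 117–221).

```bash
cat >> h.py <<'E'
def tray(c,box,z,smax=60,vmin=150):
    hs=cv2.cvtColor(c['image'],cv2.COLOR_RGB2HSV); x0,x1,y0,y1=box
    w=((hs[...,1]<smax)&(hs[...,2]>vmin)).astype(np.uint8); b=np.zeros_like(w); b[y0:y1,x0:x1]=1
    w=cv2.morphologyEx(w*b,cv2.MORPH_CLOSE,np.ones((5,5)))
    k=max(cv2.findContours(w,cv2.RETR_EXTERNAL,cv2.CHAIN_APPROX_NONE)[0],key=cv2.contourArea)
    r=cv2.minAreaRect(plane(c,k[:,0],z,True)[:,:2].astype(np.float32)*1000); print('tray',r); return r
E
python3 - <<'E'
from h import *
c=dict(np.load('pics/w2.npz')); 
for v in(180,210): tray(c,(220,290,112,226),.068,40,v)
P=cloud(c,True); q=P[112:226,222:290].reshape(-1,3); t=q[(q[:,2]>.055)&(q[:,2]<.075)]; print(np.median(t,0),cv2.minAreaRect((t[:,:2]*1000).astype(np.float32)))
print(plane(c,[[216,84],[295,84],[222,231],[292,231]],.008,True)[:,:2])
E
```

```text
tray ((555.25048828125, 17.063430786132812), (127.4240951538086, 79.43907928466797), 9.521271705627441)
tray ((556.90576171875, 17.86656951904297), (113.9935531616211, 51.16316604614258), 9.970916748046875)
[0.55571072 0.01845438 0.05986524] ((560.0119018554688, 18.319408416748047), (123.38114929199219, 71.49223327636719), 10.177007675170898)
[[ 0.46861581 -0.04524057]
 [ 0.452358    0.05021289]
 [ 0.66176523 -0.0103281 ]
 [ 0.64579686  0.08540966]]
```

Call:
drive_tool:
  slide:
    - [0,0.006,0.15]
    - [0,0.006,0.3]
    - [0,0.006,0.45]
    - [0,0.006,0.6]
    - [0,0.006,0.7]
    - [0,0.006,0.744]
    - [0,0.006,0.744]
    - [0,0.006,0.744]
  rotation:
    - [0,0,0]
    - [0,0,0]
    - [0,0,0]
    - [0,0,0]
    - [0,0,0]
    - [0,0,0]
    - [0,0,0]
    - [0,0,0]

```text
clock: 20.2
eef_pos: [0.5579, 0.0182, 0.0513]
tool_rot: [-0.083, 0.997, -0.0, 0.001]
ft_force: [0.3, -0.7, 0.5]
grip_width: 0.0853
grasp_force: 0.0
```

Call:
drive_tool:
  slide:
    - [0,0,0]
    - [0,0,0]
    - [0,0,0]
    - [0,0,0]
    - [0,0,0]
    - [0,0,0]
    - [0,0,0]
    - [0,0,0]
  rotation:
    - [0,0,0]
    - [0,0,0]
    - [0,0,0]
    - [0,0,0]
    - [0,0,0]
    - [0,0,0]
    - [0,0,0]
    - [0,0,0]
  gripper: 0

```text
clock: 21.2
eef_pos: [0.5577, 0.0182, 0.0513]
tool_rot: [-0.083, 0.997, -0.0, 0.001]
ft_force: [-0.2, 0.7, 6.2]
grip_width: 0.0502
grasp_force: 64.5
```

Call:
drive_tool:
  slide:
    - [0,0,-0.05]
    - [0,0,-0.1]
    - [0,0,-0.15]
    - [0,0,-0.2]
    - [0,0,-0.25]
    - [0,0,-0.3]
    - [0,0,-0.35]
    - [0,0,-0.35]
  rotation:
    - [0,0,0]
    - [0,0,0]
    - [0,0,0]
    - [0,0,0]
    - [0,0,0]
    - [0,0,0]
    - [0,0,0]
    - [0,0,0]

```text
clock: 22.2
eef_pos: [0.5577, 0.0182, 0.139]
tool_rot: [-0.083, 0.997, -0.0, 0.001]
ft_force: [-0.3, -0.5, -0.8]
grip_width: 0.0507
grasp_force: 63.8
```

```bash
python3 - <<'E'
from h import *
st(); c=cam('wrist','w3'); c=cam('scene','s3')
i=cv2.imread('pics/s3.png')[170:270,190:330]; j=cv2.imread('pics/w3.png')[60:384,100:400]
cv2.imwrite('pics/c3.png',np.hstack([cv2.resize(i,(454,324)),j]))
E
```

```text
22.2 [0.5577 0.0182 0.139 ] [-0.083   0.9965 -0.      0.0013] [ 0.033  0.407 -0.006  1.155  0.    -0.134] 0.050677142211565974 63.80774259567261 [-0.3 -0.5 -0.8]
```

View pics/c3.png

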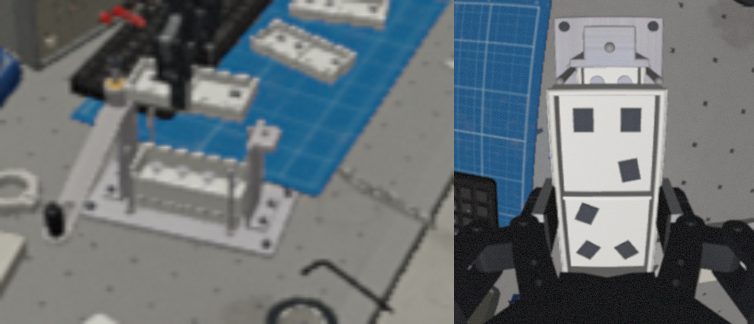

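The left crop shows tray_1 held level above the rack at (195,90). The right crop confirms it is square between the fingers, with the deep tray still in the rack. Next it goes to the near part of the mat.

Call:
drive_tool:
  slide:
    - [0.02,-0.1,0]
    - [0.05,-0.25,0]
    - [0.1,-0.4,0]
    - [0.16,-0.55,0]
    - [0.16,-0.6,0]
    - [0.16,-0.6,0]
    - [0.16,-0.6,0]
    - [0.16,-0.6,0]
  rotation:
    - [0,0,0]
    - [0,0,0]
    - [0,0,0]
    - [0,0,0]
    - [0,0,0]
    - [0,0,0]
    - [0,0,0]
    - [0,0,0]

```text
clock: 23.3
eef_pos: [0.5423, -0.1351, 0.1374]
tool_rot: [-0.084, 0.996, 0.0, -0.0]
ft_force: [0.5, 0.5, -1.7]
grip_width: 0.0505
grasp_force: 63.8
```

Call:
drive_tool:
  slide:
    - [0,0,0.1]
    - [0,0,0.2]
    - [0,0,0.3]
    - [0,0,0.4]
    - [0,0,0.47]
    - [0,0,0.51]
    - [0,0,0.535]
    - [0,0,0.535]
  rotation:
    - [0,0,0]
    - [0,0,0]
    - [0,0,0]
    - [0,0,0]
    - [0,0,0]
    - [0,0,0]
    - [0,0,0]
    - [0,0,0]

```text
clock: 24.3
eef_pos: [0.5423, -0.1362, 0.0039]
tool_rot: [-0.083, 0.997, 0.0, 0.0]
ft_force: [-0.2, -0.1, -0.7]
grip_width: 0.0506
grasp_force: 63.8
```

```bash
python3 - <<'E'
from h import *
st()
E
```

```text
24.3 [ 0.5423 -0.1362  0.0039] [-0.0832  0.9965  0.      0.    ] [-0.246  0.553 -0.165  0.852  0.    -0.413] 0.05061187016210382 63.77033829689026 [-0.2 -0.1 -0.7]
```

Call:
drive_tool:
  slide:
    - [0,0,0]
    - [0,0,0]
    - [0,0,0]
    - [0,0,-0.1]
    - [0,0,-0.3]
    - [0,0,-0.55]
    - [0,0,-0.75]
    - [0,0,-0.85]
  rotation:
    - [0,0,0]
    - [0,0,0]
    - [0,0,0]
    - [0,0,0]
    - [0,0,0]
    - [0,0,0]
    - [0,0,0]
    - [0,0,0]
  gripper: 1

```text
clock: 25.3
eef_pos: [0.5435, -0.1368, 0.2204]
tool_rot: [-0.083, 0.997, -0.001, 0.003]
ft_force: [-0.0, 0.5, -0.7]
grip_width: 0.0854
grasp_force: 0.0
```

Call:
drive_tool:
  slide:
    - [-0.04,0.15,0]
    - [-0.08,0.3,0]
    - [-0.12,0.45,0]
    - [-0.16,0.6,0]
    - [-0.16,0.6,0]
    - [-0.16,0.6,0]
    - [-0.16,0.6,0]
    - [-0.16,0.6,0]
  rotation:
    - [0,0,0]
    - [0,0,0]
    - [0,0,0]
    - [0,0,0]
    - [0,0,0]
    - [0,0,0]
    - [0,0,0]
    - [0,0,0]

```text
clock: 26.3
eef_pos: [0.5567, 0.0172, 0.2163]
tool_rot: [-0.082, 0.997, -0.0, 0.0]
ft_force: [-0.7, -0.0, 0.5]
grip_width: 0.0852
grasp_force: 0.0
```

Call:
drive_tool:
  slide:
    - [0,0,0.15]
    - [0,0,0.3]
    - [0,0,0.45]
    - [0,0,0.6]
    - [0,0,0.7]
    - [0,0,0.77]
    - [0,0,0.77]
    - [0,0,0.77]
  rotation:
    - [0,0,0]
    - [0,0,0]
    - [0,0,0]
    - [0,0,0]
    - [0,0,0]
    - [0,0,0]
    - [0,0,0]
    - [0,0,0]

```text
clock: 27.3
eef_pos: [0.5574, 0.0178, 0.0246]
tool_rot: [-0.083, 0.997, -0.0, 0.001]
ft_force: [0.7, 0.7, -0.7]
grip_width: 0.0856
grasp_force: 0.0
```

Call:
drive_tool:
  slide:
    - [0,0,0]
    - [0,0,0]
    - [0,0,0]
    - [0,0,0]
    - [0,0,0]
    - [0,0,0]
    - [0,0,0]
    - [0,0,0]
  rotation:
    - [0,0,0]
    - [0,0,0]
    - [0,0,0]
    - [0,0,0]
    - [0,0,0]
    - [0,0,0]
    - [0,0,0]
    - [0,0,0]
  gripper: 0

```text
clock: 28.3
eef_pos: [0.5578, 0.0184, 0.0251]
tool_rot: [-0.083, 0.997, 0.0, 0.001]
ft_force: [0.0, 0.8, 5.9]
grip_width: 0.0507
grasp_force: 64.9
```

Call:
drive_tool:
  slide:
    - [0,0,-0.04]
    - [0,0,-0.1]
    - [0,0,-0.2]
    - [0,0,-0.3]
    - [0,0,-0.4]
    - [0,0,-0.5]
    - [0,0,-0.6]
    - [0,0,-0.64]
  rotation:
    - [0,0,0]
    - [0,0,0]
    - [0,0,0]
    - [0,0,0]
    - [0,0,0]
    - [0,0,0]
    - [0,0,0]
    - [0,0,0]

```text
clock: 29.3
eef_pos: [0.5576, 0.0181, 0.1861]
tool_rot: [-0.083, 0.997, -0.0, 0.002]
ft_force: [-0.3, 0.4, -2.2]
grip_width: 0.0511
grasp_force: 64.1
```

Call:
drive_tool:
  slide:
    - [0,0.04,0]
    - [0,0.1,0]
    - [0,0.2,0]
    - [0,0.3,0]
    - [0,0.4,0]
    - [0,0.5,0]
    - [0,0.58,0]
    - [0,0.6,0]
  rotation:
    - [0,0,0]
    - [0,0,0]
    - [0,0,0]
    - [0,0,0]
    - [0,0,0]
    - [0,0,0]
    - [0,0,0]
    - [0,0,0]

```text
clock: 30.3
eef_pos: [0.5311, 0.1676, 0.183]
tool_rot: [-0.084, 0.996, -0.0, -0.001]
ft_force: [0.3, 0.1, -1.7]
grip_width: 0.0511
grasp_force: 64.0
```

Call:
drive_tool:
  slide:
    - [0.01,0.05,0]
    - [0.03,0.15,0]
    - [0.05,0.25,0]
    - [0.07,0.35,0]
    - [0.089,0.45,0]
    - [0.089,0.53,0]
    - [0.089,0.56,0]
    - [0.089,0.56,0]
  rotation:
    - [0,0,0]
    - [0,0,0]
    - [0,0,0]
    - [0,0,0]
    - [0,0,0]
    - [0,0,0]
    - [0,0,0]
    - [0,0,0]

```text
clock: 31.3
eef_pos: [0.487, 0.3005, 0.1836]
tool_rot: [-0.083, 0.997, -0.0, -0.0]
ft_force: [-0.1, -0.1, -2.9]
grip_width: 0.0511
grasp_force: 64.0
```

```bash
python3 - <<'E'
from h import *
st(); to([.4875,.301,.0545]); c=cam('wrist','w4'); cam('scene','s4')
i=cv2.imread('pics/s4.png')[150:340,130:330]; j=cv2.imread('pics/w4.png')
cv2.imwrite('pics/c4.png',np.hstack([cv2.resize(i,(300,285)),cv2.resize(j,(380,285))]))
E
```

```text
31.3 [0.487  0.3005 0.1836] [-8.310e-02  9.965e-01 -3.000e-04 -0.000e+00] [ 0.553  0.407  0.115  1.279 -0.     0.387] 0.05105374605119737 64.00223851203918 [-0.1 -0.1 -2.9]
slide [-0.002  0.002  0.517] yaw now -2.9751
```

View pics/c4.png

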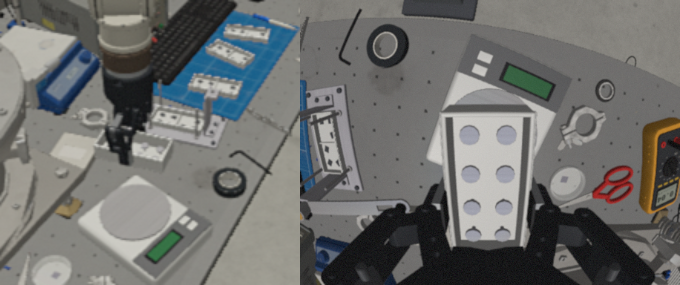

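The deep tray, with its round mounts, is held over the pan. Lowering it now.

Call:
drive_tool:
  slide:
    - [0,0,0.08]
    - [0,0,0.18]
    - [0,0,0.28]
    - [0,0,0.38]
    - [0,0,0.45]
    - [0,0,0.49]
    - [0,0,0.51]
    - [0,0,0.517]
  rotation:
    - [0,0,0]
    - [0,0,0]
    - [0,0,0]
    - [0,0,0]
    - [0,0,0]
    - [0,0,0]
    - [0,0,0]
    - [0,0,0]

```text
clock: 32.4
eef_pos: [0.4872, 0.3005, 0.0548]
tool_rot: [-0.083, 0.997, 0.0, 0.0]
ft_force: [0.4, -1.0, -0.9]
grip_width: 0.051
grasp_force: 64.0
```

Call:
drive_tool:
  slide:
    - [0,0,0.003]
    - [0,0,0.003]
    - [0,0,0.003]
    - [0,0,0.003]
    - [0,0,0.003]
    - [0,0,0.003]
    - [0,0,0.003]
    - [0,0,0.003]
  rotation:
    - [0,0,0]
    - [0,0,0]
    - [0,0,0]
    - [0,0,0]
    - [0,0,0]
    - [0,0,0]
    - [0,0,0]
    - [0,0,0]

```text
clock: 33.4
eef_pos: [0.4869, 0.3004, 0.0538]
tool_rot: [-0.083, 0.997, -0.0, 0.0]
ft_force: [0.1, -0.1, -2.0]
grip_width: 0.0507
grasp_force: 64.0
```

Call:
drive_tool:
  slide:
    - [0,0,0]
    - [0,0,0]
    - [0,0,0]
    - [0,0,0]
    - [0,0,-0.1]
    - [0,0,-0.3]
    - [0,0,-0.5]
    - [0,0,-0.7]
  rotation:
    - [0,0,0]
    - [0,0,0]
    - [0,0,0]
    - [0,0,0]
    - [0,0,0]
    - [0,0,0]
    - [0,0,0]
    - [0,0,0]
  gripper: 1

```text
clock: 34.4
eef_pos: [0.4867, 0.3004, 0.2304]
tool_rot: [-0.083, 0.997, 0.0, 0.0]
ft_force: [0.4, 1.3, 0.1]
grip_width: 0.0856
grasp_force: 0.0
```

Call:
drive_tool:
  slide:
    - [0,-0.1,0]
    - [0,-0.25,0]
    - [0,-0.4,0]
    - [0,-0.55,0]
    - [0,-0.7,0]
    - [0,-0.87,0]
    - [0,-0.87,0]
    - [0,-0.87,0]
  rotation:
    - [0,0,0]
    - [0,0,0]
    - [0,0,0]
    - [0,0,0]
    - [0,0,0]
    - [0,0,0]
    - [0,0,0]
    - [0,0,0]

```text
clock: 35.4
eef_pos: [0.5228, 0.0861, 0.2288]
tool_rot: [-0.083, 0.997, 0.0, -0.0]
ft_force: [0.4, 0.8, 0.3]
grip_width: 0.0851
grasp_force: 0.0
```

Call:
drive_tool:
  slide:
    - [0.01,-0.1,0]
    - [0.02,-0.25,0]
    - [0.03,-0.4,0]
    - [0.05,-0.55,0]
    - [0.056,-0.7,0]
    - [0.056,-0.86,0]
    - [0.056,-0.86,0]
    - [0.056,-0.86,0]
  rotation:
    - [0,0,0]
    - [0,0,0]
    - [0,0,0]
    - [0,0,0]
    - [0,0,0]
    - [0,0,0]
    - [0,0,0]
    - [0,0,0]

```text
clock: 36.4
eef_pos: [0.5446, -0.1271, 0.2286]
tool_rot: [-0.084, 0.996, 0.0, -0.0]
ft_force: [0.3, 0.6, 0.3]
grip_width: 0.0856
grasp_force: 0.0
```

```bash
python3 - <<'E'
from h import *
st(); c=cam('wrist','w5'); np.savez('pics/w5.npz',**{k:np.array(v) for k,v in c.items()})
E
```

```text
36.4 [ 0.5446 -0.1271  0.2286] [-8.370e-02  9.965e-01  4.000e-04 -2.000e-04] [-2.300e-01  3.610e-01  1.640e-01  1.375e+00  1.000e-03 -3.970e-01] 0.08558522508680315 0.0 [0.3 0.6 0.3]
```

View pics/w5.png

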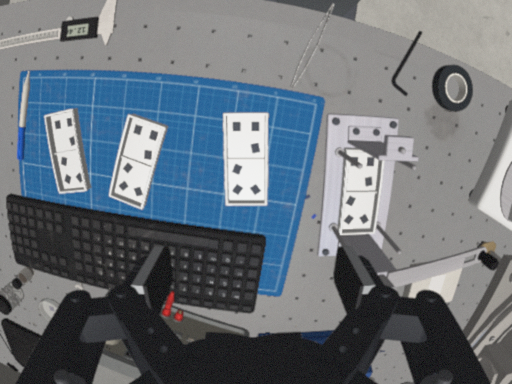

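The mat trays are at (246,158) (tray_1), (138,160) and (67,150). The base tray lies in the rack at (358,192), and the strap is still aside.

```bash
python3 - <<'E'
from h import *
c=dict(np.load('pics/w5.npz'))
for b in((215,278,105,212),(100,172,108,215),(38,95,102,200)): tray(c,b,.019)
r=tray(c,(338,380,145,238),.024,40,180)
to([.5423,-.1362,.004],.166-np.pi)
c=cam('top'); P=cloud(c); m=(P[...,2]>.066)&(P[...,2]<.095)&(P[...,1]>.2)&(P[...,1]<.4)&(P[...,0]>.4)&(P[...,0]<.57); q=P[m]; print('deep',len(q),np.median(q,0),cv2.minAreaRect((q[:,:2]*1000).astype(np.float32)))
E
```

```text
tray ((541.3525390625, -137.71331787109375), (116.39826202392578, 54.63689422607422), 9.934714317321777)
tray ((567.0474243164062, -278.2081604003906), (54.499393463134766, 116.47666931152344), 78.35078430175781)
tray ((566.91748046875, -390.3028869628906), (116.83361053466797, 54.71217727661133), 13.779472351074219)
tray ((559.0640258789062, 12.75711441040039), (135.3181915283203, 59.322845458984375), 18.078468322753906)
slide [ 0.015 -0.036  0.899] yaw now -2.9735
rot [ 0.001 -0.001  0.004]
deep 260 [0.48342816 0.30514534 0.07666345] ((484.7932434082031, 302.0364990234375), (116.99051666259766, 55.547691345214844), 10.102055549621582)
```

Call:
drive_tool:
  slide:
    - [0.015,-0.036,0.2]
    - [0.015,-0.036,0.4]
    - [0.015,-0.036,0.6]
    - [0.015,-0.036,0.75]
    - [0.015,-0.036,0.85]
    - [0.015,-0.036,0.895]
    - [0.015,-0.036,0.895]
    - [0.015,-0.036,0.895]
  rotation:
    - [0,0,0.004]
    - [0,0,0.004]
    - [0,0,0.004]
    - [0,0,0.004]
    - [0,0,0.004]
    - [0,0,0.004]
    - [0,0,0.004]
    - [0,0,0.004]

```text
clock: 37.5
eef_pos: [0.5436, -0.1378, 0.0064]
tool_rot: [-0.082, 0.997, -0.0, 0.001]
ft_force: [0.4, -0.6, 0.5]
grip_width: 0.085
grasp_force: 0.0
```

Call:
drive_tool:
  slide:
    - [0,0,0]
    - [0,0,0]
    - [0,0,0]
    - [0,0,0]
    - [0,0,0]
    - [0,0,0]
    - [0,0,0]
    - [0,0,0]
  rotation:
    - [0,0,0]
    - [0,0,0]
    - [0,0,0]
    - [0,0,0]
    - [0,0,0]
    - [0,0,0]
    - [0,0,0]
    - [0,0,0]
  gripper: 0

```text
clock: 38.5
eef_pos: [0.5434, -0.1381, 0.0064]
tool_rot: [-0.082, 0.997, -0.0, 0.001]
ft_force: [-0.7, 0.2, 5.6]
grip_width: 0.0504
grasp_force: 63.5
```

Call:
drive_tool:
  slide:
    - [0,0,-0.06]
    - [0,0,-0.15]
    - [0,0,-0.25]
    - [0,0,-0.35]
    - [0,0,-0.45]
    - [0,0,-0.54]
    - [0,0,-0.56]
    - [0,0,-0.56]
  rotation:
    - [0,0,0]
    - [0,0,0]
    - [0,0,0]
    - [0,0,0]
    - [0,0,0]
    - [0,0,0]
    - [0,0,0]
    - [0,0,0]

```text
clock: 39.5
eef_pos: [0.5423, -0.1379, 0.1451]
tool_rot: [-0.082, 0.997, -0.0, 0.0]
ft_force: [-0.3, 0.2, -0.9]
grip_width: 0.0503
grasp_force: 62.8
```

```bash
python3 - <<'E'
from h import *
st(); to([.557,.018,.14],.166-np.pi)
E
```

```text
39.5 [ 0.5423 -0.1379  0.1451] [-8.200e-02  9.966e-01 -0.000e+00  1.000e-04] [-0.249  0.407  0.011  1.174  0.    -0.413] 0.05026311739981554 62.76859402656555 [-0.3  0.2 -0.9]
slide [-0.16   0.606  0.02 ] yaw now -2.9775
rot [-0.     0.    -0.004]
```

Call:
drive_tool:
  slide:
    - [-0.03,0.1,0]
    - [-0.06,0.22,0]
    - [-0.1,0.36,0]
    - [-0.14,0.5,0]
    - [-0.16,0.59,0]
    - [-0.16,0.606,0]
    - [-0.16,0.606,0]
    - [-0.16,0.606,0]
  rotation:
    - [0,0,-0.004]
    - [0,0,-0.004]
    - [0,0,-0.004]
    - [0,0,-0.004]
    - [0,0,-0.004]
    - [0,0,-0.004]
    - [0,0,-0.004]
    - [0,0,-0.004]

```text
clock: 40.5
eef_pos: [0.5568, 0.0171, 0.1447]
tool_rot: [-0.082, 0.997, -0.0, -0.0]
ft_force: [0.4, -0.6, -0.3]
grip_width: 0.0502
grasp_force: 62.7
```

```bash
python3 - <<'E'
from h import *
st(); to([.557,.018,.028],.166-np.pi)
c=cam('wrist','w6'); r=tray(c,(205,305,90,300),.155,40,180)
j=cv2.imread('pics/w6.png'); cv2.imwrite('pics/c6.png',j[30:330,100:410])
E
```

```text
40.5 [0.5568 0.0171 0.1447] [-8.230e-02  9.966e-01 -1.000e-04 -4.000e-04] [ 0.031  0.403  0.004  1.172 -0.    -0.134] 0.05022727548301708 62.736732959747314 [ 0.4 -0.6 -0.3]
slide [-0.002  0.003  0.467] yaw now -2.9767
rot [-0.    -0.002 -0.002]
tray ((541.36962890625, 13.009847640991211), (84.44328308105469, 52.326297760009766), 9.552087783813477)
```

View pics/c6.png

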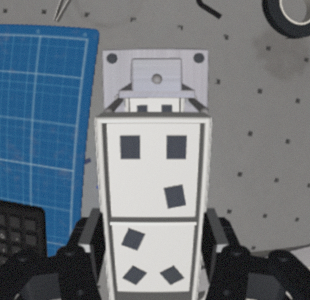

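Tray_1 is held square over the rack, with its near edge at row 150, the same as when it was lifted out. Lowering it.

Call:
drive_tool:
  slide:
    - [-0.002,0.003,0.07]
    - [-0.002,0.003,0.14]
    - [-0.002,0.003,0.21]
    - [-0.002,0.003,0.28]
    - [-0.002,0.003,0.35]
    - [-0.002,0.003,0.41]
    - [-0.002,0.003,0.45]
    - [-0.002,0.003,0.467]
  rotation:
    - [0,0,0]
    - [0,0,0]
    - [0,0,0]
    - [0,0,0]
    - [0,0,0]
    - [0,0,0]
    - [0,0,0]
    - [0,0,0]

```text
clock: 41.55
eef_pos: [0.5572, 0.0187, 0.0277]
tool_rot: [-0.083, 0.997, 0.0, -0.0]
ft_force: [-0.3, 0.4, -0.4]
grip_width: 0.0501
grasp_force: 62.7
```

Call:
drive_tool:
  slide:
    - [0,0,0]
    - [0,0,0]
    - [0,0,0]
    - [0,0,0]
    - [0,0,0]
    - [0,0,0]
    - [0,0,0]
    - [0,0,0]
  rotation:
    - [0,0,0]
    - [0,0,0]
    - [0,0,0]
    - [0,0,0]
    - [0,0,0]
    - [0,0,0]
    - [0,0,0]
    - [0,0,0]

```text
clock: 42.55
eef_pos: [0.5575, 0.019, 0.0283]
tool_rot: [-0.083, 0.997, 0.0, -0.0]
ft_force: [-0.0, 1.1, -0.9]
grip_width: 0.0503
grasp_force: 62.7
```

Call:
drive_tool:
  slide:
    - [0,0,0]
    - [0,0,0]
    - [0,0,0]
    - [0,0,-0.1]
    - [0,0,-0.25]
    - [0,0,-0.45]
    - [0,0,-0.65]
    - [0,0,-0.8]
  rotation:
    - [0,0,0]
    - [0,0,0]
    - [0,0,0]
    - [0,0,0]
    - [0,0,0]
    - [0,0,0]
    - [0,0,0]
    - [0,0,0]
  gripper: 1

```text
clock: 43.55
eef_pos: [0.558, 0.019, 0.231]
tool_rot: [-0.083, 0.997, -0.0, 0.001]
ft_force: [2.0, 0.6, -0.5]
grip_width: 0.0853
grasp_force: 0.0
```

Call:
drive_tool:
  slide:
    - [0.02,-0.15,0]
    - [0.04,-0.3,0]
    - [0.06,-0.45,0]
    - [0.08,-0.6,0]
    - [0.11,-0.8,0]
    - [0.14,-0.95,0]
    - [0.14,-1,0]
    - [0.14,-1,0]
  rotation:
    - [0,0,0.1]
    - [0,0,0.2]
    - [0,0,0.3]
    - [0,0,0.4]
    - [0,0,0.5]
    - [0,0,0.65]
    - [0,0,0.738]
    - [0,0,0.738]

```text
clock: 44.55
eef_pos: [0.5643, -0.2337, 0.228]
tool_rot: [0.102, 0.995, 0.0, -0.0]
ft_force: [0.9, 0.1, -0.2]
grip_width: 0.0853
grasp_force: 0.0
```

```bash
python3 - <<'E'
from h import *
st(); c=cam('wrist','w7'); np.savez('pics/w7.npz',**{k:np.array(v) for k,v in c.items()})
to([.567,-.278,.0065],-.203-np.pi)
E
```

```text
44.55 [ 0.5643 -0.2337  0.228 ] [ 1.016e-01  9.948e-01  3.000e-04 -2.000e-04] [-0.393  0.468  0.324  1.428  0.    -0.189] 0.08533412459477968 0.0 [ 0.9  0.1 -0.2]
slide [-0.047 -0.176  0.886] yaw now 2.9396
rot [ 0.002 -0.001  0.002]
```

View pics/w7.png

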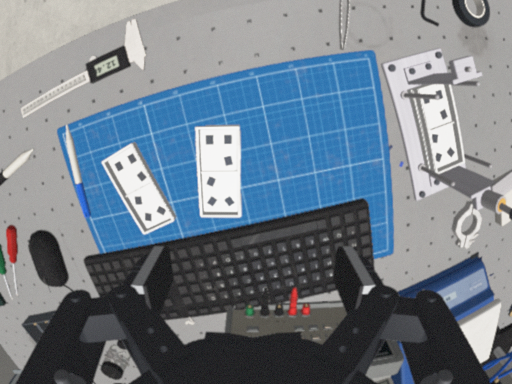

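Tray A is at (219,171), tray B at (138,188), and the rack holds the stack at (440,128).

```bash
python3 - <<'E'
from h import *
c=dict(np.load('pics/w7.npz')); tray(c,(185,255,120,222),.019); tray(c,(95,180,135,240),.019); tray(c,(412,466,80,178),.04,40,190)
E
```

```text
tray ((566.469482421875, -278.44915771484375), (54.64499282836914, 117.78775787353516), 78.53578186035156)
tray ((566.3936157226562, -388.5308532714844), (116.51970672607422, 59.0534553527832), 13.981741905212402)
tray ((559.9420776367188, 9.433948516845703), (90.8846435546875, 119.85572052001953), 87.95750427246094)
```

Call:
drive_tool:
  slide:
    - [-0.02,-0.09,0.1]
    - [-0.047,-0.176,0.3]
    - [-0.047,-0.176,0.5]
    - [-0.047,-0.176,0.68]
    - [-0.047,-0.176,0.8]
    - [-0.047,-0.176,0.884]
    - [-0.047,-0.176,0.884]
    - [-0.047,-0.176,0.884]
  rotation:
    - [0,0,0]
    - [0,0,0]
    - [0,0,0]
    - [0,0,0]
    - [0,0,0]
    - [0,0,0]
    - [0,0,0]
    - [0,0,0]

```text
clock: 45.6
eef_pos: [0.568, -0.2781, 0.0085]
tool_rot: [0.1, 0.995, -0.0, 0.001]
ft_force: [0.4, 0.7, 0.2]
grip_width: 0.0857
grasp_force: 0.0
```

Call:
drive_tool:
  slide:
    - [0,0,0]
    - [0,0,0]
    - [0,0,0]
    - [0,0,0]
    - [0,0,0]
    - [0,0,0]
    - [0,0,0]
    - [0,0,0]
  rotation:
    - [0,0,0]
    - [0,0,0]
    - [0,0,0]
    - [0,0,0]
    - [0,0,0]
    - [0,0,0]
    - [0,0,0]
    - [0,0,0]
  gripper: 0

```text
clock: 46.6
eef_pos: [0.5681, -0.2794, 0.0091]
tool_rot: [0.101, 0.995, -0.0, 0.002]
ft_force: [-0.3, 0.5, 5.1]
grip_width: 0.05
grasp_force: 62.9
```

Call:
drive_tool:
  slide:
    - [0,0,-0.06]
    - [0,0,-0.15]
    - [0,0,-0.25]
    - [0,0,-0.35]
    - [0,0,-0.45]
    - [0,0,-0.54]
    - [0,0,-0.56]
    - [0,0,-0.56]
  rotation:
    - [0,0,0]
    - [0,0,0]
    - [0,0,0]
    - [0,0,0]
    - [0,0,0]
    - [0,0,0]
    - [0,0,0]
    - [0,0,0]

```text
clock: 47.6
eef_pos: [0.5668, -0.2789, 0.1473]
tool_rot: [0.101, 0.995, -0.0, 0.0]
ft_force: [0.2, -0.9, -1.7]
grip_width: 0.0497
grasp_force: 62.4
```

```bash
python3 - <<'E'
from h import *
st(); to([.557,.018,.146],.166-np.pi)
E
```

```text
47.6 [ 0.5668 -0.2789  0.1473] [ 0.1013  0.9949 -0.      0.    ] [-0.457  0.546  0.24   1.265 -0.    -0.254] 0.0496751292930155 62.41525053977966 [ 0.2 -0.9 -1.7]
slide [0.278 1.155 0.005] yaw now 2.9387
rot [-0.     0.    -0.738]
```

Call:
drive_tool:
  slide:
    - [0.02,0.1,0]
    - [0.06,0.22,0]
    - [0.09,0.36,0]
    - [0.12,0.5,0]
    - [0.15,0.64,0]
    - [0.18,0.76,0]
    - [0.2,0.82,0]
    - [0.2,0.82,0]
  rotation:
    - [0,0,-0.1]
    - [0,0,-0.2]
    - [0,0,-0.3]
    - [0,0,-0.4]
    - [0,0,-0.5]
    - [0,0,-0.65]
    - [0,0,-0.738]
    - [0,0,-0.738]

```text
clock: 48.6
eef_pos: [0.5586, -0.0668, 0.1468]
tool_rot: [-0.084, 0.996, 0.0, -0.001]
ft_force: [0.3, -0.3, -0.9]
grip_width: 0.0497
grasp_force: 62.4
```

```bash
python3 - <<'E'
from h import *
st(); to([.557,.018,.146],.166-np.pi)
E
```

```text
48.6 [ 0.5586 -0.0668  0.1468] [-8.410e-02  9.965e-01  0.000e+00 -7.000e-04] [-0.119  0.413  0.024  1.184 -0.    -0.287] 0.04969726458617447 62.44328498840332 [ 0.3 -0.3 -0.9]
slide [-0.05   0.335  0.003] yaw now -2.9732
rot [ 0.    -0.003  0.005]
```

Call:
drive_tool:
  slide:
    - [-0.01,0.05,0]
    - [-0.02,0.13,0]
    - [-0.03,0.21,0]
    - [-0.05,0.29,0]
    - [-0.05,0.335,0]
    - [-0.05,0.335,0]
    - [-0.05,0.335,0]
    - [-0.05,0.335,0]
  rotation:
    - [0,0,0.005]
    - [0,0,0.005]
    - [0,0,0.005]
    - [0,0,0.005]
    - [0,0,0.005]
    - [0,0,0.005]
    - [0,0,0.005]
    - [0,0,0.005]

```text
clock: 49.6
eef_pos: [0.5578, 0.0161, 0.1473]
tool_rot: [-0.081, 0.997, -0.0, -0.0]
ft_force: [0.3, -0.4, -0.8]
grip_width: 0.0497
grasp_force: 62.5
```

```bash
python3 - <<'E'
from h import *
st(); to([.557,.018,.047],.166-np.pi)
c=cam('wrist','w8'); P=cloud(c,True)
r=tray(c,(205,305,90,300),.156,40,180)
q=P[140:290,200:305].reshape(-1,3); t=q[(q[:,2]>.145)&(q[:,2]<.175)]; print(len(t),cv2.minAreaRect((t[:,:2]*1000).astype(np.float32)),np.median(t[:,2]))
j=cv2.imread('pics/w8.png'); cv2.imwrite('pics/c8.png',j[30:330,100:410])
E
```

```text
49.6 [0.5578 0.0161 0.1473] [-8.130e-02  9.967e-01 -1.000e-04 -0.000e+00] [ 0.029  0.403  0.01   1.178 -0.    -0.134] 0.04968373765270869 62.453917264938354 [ 0.3 -0.4 -0.8]
slide [0.002 0.008 0.401] yaw now -2.9788
rot [-0.    -0.    -0.006]
tray ((542.8541259765625, 12.413505554199219), (85.91798400878906, 52.3104133605957), 9.305292129516602)
4816 ((542.206298828125, 11.832923889160156), (86.67964935302734, 53.47024917602539), 9.616586685180664) 0.1549075637733658
```

View pics/c8.png

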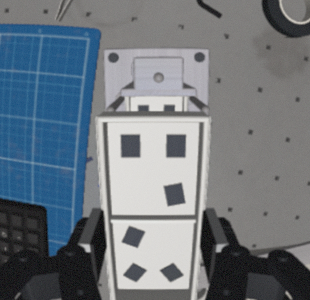

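Tray A is square over the rack, with its near edge at row 148. Lowering it.

Call:
drive_tool:
  slide:
    - [0,0.008,0.06]
    - [0,0.009,0.12]
    - [0,0.009,0.18]
    - [0,0.009,0.24]
    - [0,0.009,0.3]
    - [0,0.009,0.35]
    - [0,0.009,0.385]
    - [0,0.009,0.401]
  rotation:
    - [0,0,-0.006]
    - [0,0,-0.006]
    - [0,0,-0.006]
    - [0,0,-0.006]
    - [0,0,-0.006]
    - [0,0,-0.006]
    - [0,0,-0.006]
    - [0,0,-0.006]

```text
clock: 50.65
eef_pos: [0.5572, 0.0189, 0.0464]
tool_rot: [-0.083, 0.997, 0.0, -0.0]
ft_force: [-0.0, 0.6, -1.9]
grip_width: 0.05
grasp_force: 62.5
```

Call:
drive_tool:
  slide:
    - [0,0,0]
    - [0,0,0]
    - [0,0,0]
    - [0,0,0]
    - [0,0,0]
    - [0,0,0]
    - [0,0,0]
    - [0,0,0]
  rotation:
    - [0,0,0]
    - [0,0,0]
    - [0,0,0]
    - [0,0,0]
    - [0,0,0]
    - [0,0,0]
    - [0,0,0]
    - [0,0,0]

```text
clock: 51.65
eef_pos: [0.5574, 0.0189, 0.047]
tool_rot: [-0.083, 0.997, 0.0, -0.0]
ft_force: [-0.3, 0.9, -1.8]
grip_width: 0.0499
grasp_force: 62.5
```

Call:
drive_tool:
  slide:
    - [0,0,0]
    - [0,0,0]
    - [0,0,0]
    - [0,0,-0.1]
    - [0,0,-0.25]
    - [0,0,-0.45]
    - [0,0,-0.65]
    - [0,0,-0.75]
  rotation:
    - [0,0,0]
    - [0,0,0]
    - [0,0,0]
    - [0,0,0]
    - [0,0,0]
    - [0,0,0]
    - [0,0,0]
    - [0,0,0]
  gripper: 1

```text
clock: 52.65
eef_pos: [0.5586, 0.0189, 0.2382]
tool_rot: [-0.083, 0.997, -0.0, 0.003]
ft_force: [0.3, 0.4, -0.1]
grip_width: 0.0854
grasp_force: 0.0
```

Call:
drive_tool:
  slide:
    - [0.02,-0.15,0]
    - [0.04,-0.3,0]
    - [0.06,-0.45,0]
    - [0.08,-0.6,0]
    - [0.11,-0.8,0]
    - [0.14,-0.95,0]
    - [0.14,-1,0]
    - [0.14,-1,0]
  rotation:
    - [0,0,0]
    - [0,0,0]
    - [0,0,0]
    - [0,0,0]
    - [0,0,0]
    - [0,0,0]
    - [0,0,0]
    - [0,0,0]

```text
clock: 53.65
eef_pos: [0.5644, -0.2337, 0.2343]
tool_rot: [-0.083, 0.997, 0.0, -0.0]
ft_force: [0.3, -0.2, -0.3]
grip_width: 0.0853
grasp_force: 0.0
```

Call:
drive_tool:
  slide:
    - [0.02,-0.1,0]
    - [0.04,-0.22,0]
    - [0.06,-0.35,0]
    - [0.08,-0.48,0]
    - [0.095,-0.58,0]
    - [0.095,-0.615,0]
    - [0.095,-0.615,0]
    - [0.095,-0.615,0]
  rotation:
    - [0,0,-0.04]
    - [0,0,-0.08]
    - [0,0,-0.12]
    - [0,0,-0.153]
    - [0,0,-0.153]
    - [0,0,-0.153]
    - [0,0,-0.153]
    - [0,0,-0.153]

```text
clock: 54.65
eef_pos: [0.5669, -0.3875, 0.2348]
tool_rot: [-0.122, 0.993, 0.0, 0.0]
ft_force: [-0.8, 0.5, -0.1]
grip_width: 0.0856
grasp_force: 0.0
```

```bash
python3 - <<'E'
from h import *
st(); c=cam('wrist','w9'); np.savez('pics/w9.npz',**{k:np.array(v) for k,v in c.items()})
to([.5665,-.389,.0065],.243-np.pi)
E
```

```text
54.65 [ 0.5669 -0.3875  0.2348] [-1.222e-01  9.925e-01  2.000e-04  0.000e+00] [-0.6    0.642  0.631  1.56   0.    -0.845] 0.08564197297742669 0.0 [-0.8  0.5 -0.1]
slide [ 0.003 -0.006  0.914] yaw now -2.8967
rot [0.001 0.    0.004]
```

View pics/w9.png

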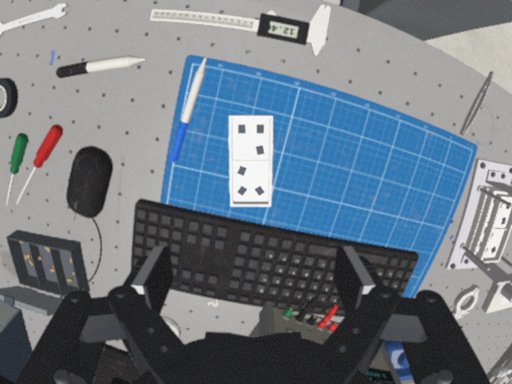

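Tray B is at (250,161), unmoved and lined up with the fingers. The pen at (190,110) is clear of them.

Call:
drive_tool:
  slide:
    - [0.003,-0.006,0.15]
    - [0.003,-0.006,0.35]
    - [0.003,-0.006,0.55]
    - [0.003,-0.006,0.72]
    - [0.003,-0.006,0.85]
    - [0.003,-0.006,0.914]
    - [0.003,-0.006,0.914]
    - [0.003,-0.006,0.914]
  rotation:
    - [0,0,0.004]
    - [0,0,0.004]
    - [0,0,0.004]
    - [0,0,0.004]
    - [0,0,0.004]
    - [0,0,0.004]
    - [0,0,0.004]
    - [0,0,0.004]

```text
clock: 55.7
eef_pos: [0.5674, -0.3912, 0.0081]
tool_rot: [-0.12, 0.993, -0.001, 0.001]
ft_force: [-0.2, 0.7, 0.3]
grip_width: 0.0853
grasp_force: 0.0
```

Call:
drive_tool:
  slide:
    - [0,0,0]
    - [0,0,0]
    - [0,0,0]
    - [0,0,0]
    - [0,0,0]
    - [0,0,0]
    - [0,0,0]
    - [0,0,0]
  rotation:
    - [0,0,0]
    - [0,0,0]
    - [0,0,0]
    - [0,0,0]
    - [0,0,0]
    - [0,0,0]
    - [0,0,0]
    - [0,0,0]
  gripper: 0

```text
clock: 56.7
eef_pos: [0.567, -0.3914, 0.0078]
tool_rot: [-0.12, 0.993, -0.001, 0.001]
ft_force: [0.5, 0.5, 6.5]
grip_width: 0.05
grasp_force: 63.6
```

Call:
drive_tool:
  slide:
    - [0,0,-0.06]
    - [0,0,-0.15]
    - [0,0,-0.25]
    - [0,0,-0.35]
    - [0,0,-0.45]
    - [0,0,-0.54]
    - [0,0,-0.56]
    - [0,0,-0.56]
  rotation:
    - [0,0,0]
    - [0,0,0]
    - [0,0,0]
    - [0,0,0]
    - [0,0,0]
    - [0,0,0]
    - [0,0,0]
    - [0,0,0]

```text
clock: 57.7
eef_pos: [0.5659, -0.3906, 0.1459]
tool_rot: [-0.12, 0.993, 0.0, -0.0]
ft_force: [-0.5, 0.1, -1.4]
grip_width: 0.0501
grasp_force: 62.9
```

```bash
python3 - <<'E'
from h import *
st(); to([.557,.018,.146],.166-np.pi)
E
```

```text
57.7 [ 0.5659 -0.3906  0.1459] [-1.203e-01  9.927e-01  1.000e-04 -1.000e-04] [-0.604  0.664  0.443  1.349  0.    -0.845] 0.050078558613967206 62.915672063827515 [-0.5  0.1 -1.4]
slide [-0.356  1.595 -0.   ] yaw now -2.9004
rot [ 0.   -0.    0.15]
```

Call:
drive_tool:
  slide:
    - [-0.02,0.1,0]
    - [-0.05,0.22,0]
    - [-0.08,0.36,0]
    - [-0.11,0.5,0]
    - [-0.15,0.66,0]
    - [-0.18,0.82,0]
    - [-0.21,0.95,0]
    - [-0.22,1,0]
  rotation:
    - [0,0,0.02]
    - [0,0,0.04]
    - [0,0,0.06]
    - [0,0,0.08]
    - [0,0,0.1]
    - [0,0,0.13]
    - [0,0,0.15]
    - [0,0,0.15]

```text
clock: 58.7
eef_pos: [0.5587, -0.1328, 0.1448]
tool_rot: [-0.084, 0.996, 0.0, -0.001]
ft_force: [-0.1, -0.5, -1.3]
grip_width: 0.05
grasp_force: 62.9
```

```bash
python3 - <<'E'
from h import *
st(); to([.557,.018,.146],.166-np.pi)
E
```

```text
58.7 [ 0.5587 -0.1328  0.1448] [-8.420e-02  9.964e-01  4.000e-04 -1.400e-03] [-0.233  0.438  0.057  1.193 -0.    -0.402] 0.049965670528208446 62.90146350860596 [-0.1 -0.5 -1.3]
slide [-0.094  0.596 -0.005] yaw now -2.973
rot [ 0.002 -0.005  0.005]
```

Call:
drive_tool:
  slide:
    - [-0.02,0.08,0]
    - [-0.04,0.2,0]
    - [-0.06,0.34,0]
    - [-0.08,0.48,0]
    - [-0.094,0.58,0]
    - [-0.094,0.6,0]
    - [-0.094,0.6,0]
    - [-0.094,0.6,0]
  rotation:
    - [0,0,0]
    - [0,0,0]
    - [0,0,0]
    - [0,0,0]
    - [0,0,0]
    - [0,0,0]
    - [0,0,0]
    - [0,0,0]

```text
clock: 59.7
eef_pos: [0.5582, 0.016, 0.146]
tool_rot: [-0.082, 0.997, -0.0, -0.0]
ft_force: [-0.3, -0.2, -0.7]
grip_width: 0.0502
grasp_force: 62.9
```

```bash
python3 - <<'E'
from h import *
st(); to([.557,.018,.0615],.166-np.pi)
c=cam('wrist','w10'); P=cloud(c,True)
q=P[140:290,200:305].reshape(-1,3); t=q[(q[:,2]>.145)&(q[:,2]<.175)]; print(len(t),cv2.minAreaRect((t[:,:2]*1000).astype(np.float32)),np.median(t[:,2]))
r=tray(c,(205,305,90,300),.156,40,180)
E
```

```text
59.7 [0.5582 0.016  0.146 ] [-8.230e-02  9.966e-01 -2.000e-04 -0.000e+00] [ 0.029  0.405  0.009  1.176 -0.    -0.136] 0.05021610065464657 62.90144205093384 [-0.3 -0.2 -0.7]
slide [0.003 0.009 0.338] yaw now -2.9769
rot [-0.001 -0.    -0.003]
4512 ((543.1451416015625, 12.284597396850586), (85.0229721069336, 53.991329193115234), 9.155920028686523) 0.15502021938970145
tray ((543.4889526367188, 12.247751235961914), (83.21427917480469, 52.344970703125), 9.485626220703125)
```

Call:
drive_tool:
  slide:
    - [0.006,0.009,0.06]
    - [0.006,0.009,0.12]
    - [0.006,0.009,0.18]
    - [0.006,0.009,0.24]
    - [0.006,0.009,0.29]
    - [0.006,0.009,0.32]
    - [0.006,0.009,0.338]
    - [0.006,0.009,0.338]
  rotation:
    - [0,0,0]
    - [0,0,0]
    - [0,0,0]
    - [0,0,0]
    - [0,0,0]
    - [0,0,0]
    - [0,0,0]
    - [0,0,0]

```text
clock: 60.75
eef_pos: [0.5565, 0.0191, 0.0617]
tool_rot: [-0.083, 0.997, -0.0, 0.0]
ft_force: [0.1, 0.1, -0.9]
grip_width: 0.0499
grasp_force: 62.9
```

Call:
drive_tool:
  slide:
    - [0,0,0]
    - [0,0,0]
    - [0,0,0]
    - [0,0,0]
    - [0,0,-0.1]
    - [0,0,-0.3]
    - [0,0,-0.5]
    - [0,0,-0.68]
  rotation:
    - [0,0,0]
    - [0,0,0]
    - [0,0,0]
    - [0,0,0]
    - [0,0,0]
    - [0,0,0]
    - [0,0,0]
    - [0,0,0]
  gripper: 1

```text
clock: 61.75
eef_pos: [0.5563, 0.019, 0.2336]
tool_rot: [-0.083, 0.997, -0.0, 0.001]
ft_force: [1.2, 0.6, -0.9]
grip_width: 0.0854
grasp_force: 0.0
```

```bash
python3 - <<'E'
from h import *
st(); c=cam('wrist','w11'); np.savez('pics/w11.npz',**{k:np.array(v) for k,v in c.items()})
for v in(200,215): tray(c,(220,290,108,228),.072,40,v)
E
```

```text
61.75 [0.5563 0.019  0.2336] [-8.300e-02  9.965e-01 -0.000e+00  5.000e-04] [ 0.034  0.352  0.164  1.382 -0.    -0.132] 0.0854355842838693 0.0 [ 1.2  0.6 -0.9]
tray ((550.9451293945312, 22.144248962402344), (130.1192626953125, 69.84398651123047), 4.477936744689941)
tray ((556.6156005859375, 19.01679801940918), (112.69725036621094, 53.97719955444336), 9.546591758728027)
```

View pics/w11.png

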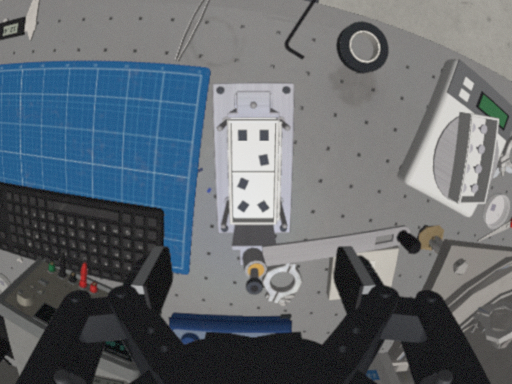

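The stack is neat in the rack, the deep tray is on the pan at (475,158), and the strap is still aside with its knob at (408,240). Next is the knob.

```bash
python3 - <<'E'
from h import *
c=dict(np.load('pics/w11.npz')); P=cloud(c,True)
q=P[225:256,392:425].reshape(-1,3); g=cv2.cvtColor(c['image'],cv2.COLOR_RGB2GRAY)[225:256,392:425].ravel()
t=q[(g<60)&(q[:,2]>.06)]; print(len(t),t.min(0),t.max(0)); u=t[t[:,2]>t[:,2].max()-.012]; print(np.median(u,0),(u.min(0)+u.max(0))/2)
c=cam('top'); P=cloud(c); m=(P[...,2]>.085)&(P[...,2]<.16)&(P[...,1]>.175)&(P[...,1]<.24)&(P[...,0]>.54)&(P[...,0]<.63); t=P[m]; print(len(t),np.round(t.min(0),4),np.round(t.max(0),4)); u=t[t[:,2]>t[:,2].max()-.012];print(np.median(u,0))
to([.5901,.2016,.0993],.166-np.pi-1.5)
to([.5901,.2016,.235],.166-np.pi)
E
```

```text
322 [0.58339459 0.19045937 0.09680181] [0.59939377 0.20701602 0.12783361]
[0.58999861 0.19712811 0.12437138] [0.59139418 0.19932535 0.12187007]
88 [0.5812 0.1754 0.0894] [0.6106 0.2122 0.1341]
[0.59117091 0.20386147 0.12894166]
slide [-0.235  0.7    0.556] yaw now -2.9754
rot [0.015 0.021 3.   ]
slide [-0.242  0.699  0.013] yaw now -2.9754
rot [-0.003  0.023  0.   ]
```

Call:
drive_tool:
  slide:
    - [-0.04,0.12,0]
    - [-0.08,0.24,0]
    - [-0.12,0.36,0]
    - [-0.17,0.5,0]
    - [-0.21,0.62,0]
    - [-0.242,0.699,0]
    - [-0.242,0.699,0]
    - [-0.242,0.699,0]
  rotation:
    - [0,0,0.15]
    - [0,0,0.3]
    - [0,0,0.45]
    - [0,0,0.6]
    - [0,0,0.75]
    - [0,0,0.9]
    - [0,0,1]
    - [0,0,1]

```text
clock: 62.85
eef_pos: [0.5866, 0.2016, 0.2305]
tool_rot: [0.166, 0.986, -0.0, -0.001]
ft_force: [0.6, 0.2, -1.3]
grip_width: 0.0855
grasp_force: 0.0
```

Call:
drive_tool:
  slide:
    - [0,0,0]
    - [0,0,0]
    - [0,0,0]
    - [0,0,0]
    - [0,0,0]
    - [0,0,0]
    - [0,0,0]
    - [0,0,0]
  rotation:
    - [0,0,0.3]
    - [0,0,0.6]
    - [0,0,0.9]
    - [0,0,1]
    - [0,0,1]
    - [0,0,1]
    - [0,0,1]
    - [0,0,1]

```text
clock: 63.85
eef_pos: [0.587, 0.2014, 0.2315]
tool_rot: [0.405, 0.914, 0.0, -0.0]
ft_force: [0.2, -0.1, -0.6]
grip_width: 0.0855
grasp_force: 0.0
```

Call:
drive_tool:
  slide:
    - [0,0,0]
    - [0,0,0]
    - [0,0,0]
    - [0,0,0]
    - [0,0,0]
    - [0,0,0]
    - [0,0,0]
    - [0,0,0]
  rotation:
    - [0,0,0.3]
    - [0,0,0.6]
    - [0,0,0.9]
    - [0,0,1]
    - [0,0,1]
    - [0,0,1]
    - [0,0,1]
    - [0,0,1]

```text
clock: 64.85
eef_pos: [0.587, 0.2014, 0.2315]
tool_rot: [0.618, 0.786, -0.0, 0.0]
ft_force: [-0.1, 0.2, 0.2]
grip_width: 0.0857
grasp_force: 0.0
```

```bash
python3 - <<'E'
from h import *
st(); to([.5901,.2016,.101],.166-np.pi-1.5)
c=cam('wrist','w12'); P=cloud(c,True); g=cv2.cvtColor(c['image'],cv2.COLOR_RGB2GRAY)
m=(g<70)&(P[...,2]>.085)&(P[...,2]<.15)&(np.hypot(P[...,0]-.59,P[...,1]-.2)<.03); t=P[m]; print(m.sum(),np.round(t.min(0),4),np.round(t.max(0),4)); u=t[t[:,2]>t[:,2].max()-.012];print(np.median(u,0))
E
```

```text
64.85 [0.587  0.2014 0.2315] [ 0.6185  0.7858 -0.      0.    ] [ 0.33   0.488  0.365  1.448 -0.     1.664] 0.08565510711087701 0.0 [-0.1  0.2  0.2]
slide [-0.002  0.012  0.522] yaw now 1.808
rot [-0.     0.     0.001]
300 [0.584  0.1939 0.1051] [0.6001 0.2107 0.1273]
[0.59159045 0.20370122 0.12547625]
```

Call:
drive_tool:
  slide:
    - [0.004,0.018,0.1]
    - [0.004,0.018,0.2]
    - [0.004,0.018,0.3]
    - [0.004,0.018,0.4]
    - [0.004,0.018,0.48]
    - [0.004,0.018,0.524]
    - [0.004,0.018,0.524]
    - [0.004,0.018,0.524]
  rotation:
    - [0,0,0]
    - [0,0,0]
    - [0,0,0]
    - [0,0,0]
    - [0,0,0]
    - [0,0,0]
    - [0,0,0]
    - [0,0,0]

```text
clock: 65.9
eef_pos: [0.5918, 0.2037, 0.1016]
tool_rot: [0.619, 0.786, 0.001, 0.0]
ft_force: [0.8, 0.1, -0.0]
grip_width: 0.0852
grasp_force: 0.0
```

Call:
drive_tool:
  slide:
    - [0,0,0]
    - [0,0,0]
    - [0,0,0]
    - [0,0,0]
    - [0,0,0]
    - [0,0,0]
    - [0,0,0]
    - [0,0,0]
  rotation:
    - [0,0,0]
    - [0,0,0]
    - [0,0,0]
    - [0,0,0]
    - [0,0,0]
    - [0,0,0]
    - [0,0,0]
    - [0,0,0]
  gripper: 0

```text
clock: 66.9
eef_pos: [0.5912, 0.2034, 0.1006]
tool_rot: [0.619, 0.786, 0.0, 0.0]
ft_force: [0.0, -0.5, 0.7]
grip_width: 0.0159
grasp_force: 58.5
```

Call:
drive_tool:
  slide:
    - [0,0,-0.03]
    - [0,0,-0.06]
    - [0,0,-0.09]
    - [0,0,-0.12]
    - [0,0,-0.15]
    - [0,0,-0.17]
    - [0,0,-0.17]
    - [0,0,-0.17]
  rotation:
    - [0,0,0]
    - [0,0,0]
    - [0,0,0]
    - [0,0,0]
    - [0,0,0]
    - [0,0,0]
    - [0,0,0]
    - [0,0,0]

```text
clock: 67.9
eef_pos: [0.5912, 0.2033, 0.143]
tool_rot: [0.619, 0.786, -0.0, 0.0]
ft_force: [-0.1, 0.8, -2.6]
grip_width: 0.0161
grasp_force: 58.6
```

```bash
python3 - <<'E'
from h import *
o=st(); p=o['eef_pos'][:2]; piv=np.array([.631,.031]); d=p-piv; print(np.hypot(*d),np.arctan2(d[1],d[0])-(.166-np.pi)-2*np.pi)
c=cam('wrist','w13'); P=cloud(c,True)
for b in((.118,.14),(.14,.18),(.145,.2)):
    m=(P[...,2]>b[0])&(P[...,2]<b[1])&(np.hypot(P[...,0]-.631,P[...,1]-.031)<.03); t=P[m]; print(b,m.sum(),np.round(np.median(t,0),4) if m.sum() else '')
E
```

```text
67.9 [0.5912 0.2033 0.143 ] [ 6.186e-01  7.857e-01 -1.000e-04  1.000e-04] [ 0.331  0.535  0.211  1.247 -0.     1.665] 0.01610693872256236 58.57216536998749 [-0.1  0.8 -2.6]
0.17681604789289965 -1.5094848830367642
(0.118, 0.14) 0 
(0.14, 0.18) 0 
(0.145, 0.2) 0
```

Call:
drive_tool:
  slide:
    - [-0.0013,-0.043,0]
    - [-0.0054,-0.0863,0]
    - [-0.012,-0.129,0]
    - [-0.0215,-0.1712,0]
    - [-0.0335,-0.213,0]
    - [-0.0481,-0.2535,0]
    - [-0.065,-0.293,0]
    - [-0.0847,-0.3318,0]
  rotation:
    - [0,0,-0.125]
    - [0,0,-0.25]
    - [0,0,-0.375]
    - [0,0,-0.5]
    - [0,0,-0.625]
    - [0,0,-0.75]
    - [0,0,-0.875]
    - [0,0,-1]

```text
clock: 68.95
eef_pos: [0.5149, 0.1628, 0.1429]
tool_rot: [0.404, 0.915, -0.001, -0.0]
ft_force: [-0.5, -0.2, -2.4]
grip_width: 0.0164
grasp_force: 58.6
```

Call:
drive_tool:
  slide:
    - [-0.0013,-0.043,0]
    - [-0.0054,-0.0863,0]
    - [-0.012,-0.129,0]
    - [-0.0215,-0.1712,0]
    - [-0.0335,-0.213,0]
    - [-0.0481,-0.2535,0]
    - [-0.065,-0.293,0]
    - [-0.0847,-0.3318,0]
  rotation:
    - [0,0,-0.125]
    - [0,0,-0.25]
    - [0,0,-0.375]
    - [0,0,-0.5]
    - [0,0,-0.625]
    - [0,0,-0.75]
    - [0,0,-0.875]
    - [0,0,-1]

```text
clock: 69.95
eef_pos: [0.4676, 0.091, 0.1429]
tool_rot: [0.165, 0.986, -0.001, -0.0]
ft_force: [-0.3, -0.4, -1.2]
grip_width: 0.0161
grasp_force: 58.6
```

Call:
drive_tool:
  slide:
    - [-0.0013,-0.043,0]
    - [-0.0054,-0.0863,0]
    - [-0.012,-0.129,0]
    - [-0.0215,-0.1712,0]
    - [-0.0335,-0.213,0]
    - [-0.0481,-0.2535,0]
    - [-0.065,-0.293,0]
    - [-0.0847,-0.3318,0]
  rotation:
    - [0,0,-0.125]
    - [0,0,-0.25]
    - [0,0,-0.375]
    - [0,0,-0.5]
    - [0,0,-0.625]
    - [0,0,-0.75]
    - [0,0,-0.875]
    - [0,0,-1]

```text
clock: 70.95
eef_pos: [0.46, 0.0054, 0.1428]
tool_rot: [-0.084, 0.996, -0.001, -0.001]
ft_force: [-1.2, -0.8, -2.7]
grip_width: 0.016
grasp_force: 58.6
```

```bash
python3 - <<'E'
from h import *
o=st(); to([.4602,.003,.119],.166-np.pi)
c=cam('scene','s14');c=cam('wrist','w14')
i=cv2.imread('pics/s14.png')[180:260,200:310]; j=cv2.imread('pics/w14.png')[100:384,100:400]
cv2.imwrite('pics/c14.png',np.hstack([cv2.resize(i,(390,284)),j]))
E
```

```text
70.95 [0.46   0.0054 0.1428] [-8.380e-02  9.965e-01 -9.000e-04 -1.100e-03] [ 0.013  0.225 -0.255  1.092 -0.002 -0.155] 0.01603748616109126 58.59922528266907 [-1.2 -0.8 -2.7]
slide [ 0.001 -0.01   0.095] yaw now -2.9739
rot [-0.003 -0.005  0.003]
```

Call:
drive_tool:
  slide:
    - [0.001,-0.009,0]
    - [0.001,-0.009,0]
    - [0.001,-0.009,0.02]
    - [0.001,-0.009,0.04]
    - [0.001,-0.009,0.06]
    - [0.001,-0.009,0.075]
    - [0.001,-0.009,0.085]
    - [0.001,-0.009,0.085]
  rotation:
    - [0,0,0.003]
    - [0,0,0.003]
    - [0,0,0.003]
    - [0,0,0.003]
    - [0,0,0.003]
    - [0,0,0.003]
    - [0,0,0.003]
    - [0,0,0.003]

```text
clock: 72.05
eef_pos: [0.4593, 0.0044, 0.1216]
tool_rot: [-0.082, 0.997, -0.0, -0.002]
ft_force: [-8.8, -1.9, 3.1]
grip_width: 0.0164
grasp_force: 59.4
```

Call:
drive_tool:
  slide:
    - [0,0,0.004]
    - [0,0,0.008]
    - [0,0,0.012]
    - [0,0,0.012]
    - [0,0,0.012]
    - [0,0,0.012]
    - [0,0,0.012]
    - [0,0,0.012]
  rotation:
    - [0,0,0]
    - [0,0,0]
    - [0,0,0]
    - [0,0,0]
    - [0,0,0]
    - [0,0,0]
    - [0,0,0]
    - [0,0,0]

```text
clock: 73.05
eef_pos: [0.4593, 0.0043, 0.1187]
tool_rot: [-0.082, 0.997, -0.0, -0.002]
ft_force: [-8.3, -1.8, 1.9]
grip_width: 0.016
grasp_force: 59.4
```

Call:
drive_tool:
  slide:
    - [0,0,0]
    - [0,0,0]
    - [0,0,0]
    - [0,0,0]
    - [0,0,-0.1]
    - [0,0,-0.25]
    - [0,0,-0.4]
    - [0,0,-0.48]
  rotation:
    - [0,0,0]
    - [0,0,0]
    - [0,0,0]
    - [0,0,0]
    - [0,0,0]
    - [0,0,0]
    - [0,0,0]
    - [0,0,0]
  gripper: 1

```text
clock: 74.05
eef_pos: [0.4623, 0.0044, 0.2411]
tool_rot: [-0.082, 0.997, -0.0, 0.002]
ft_force: [-0.3, 0.2, 0.1]
grip_width: 0.0856
grasp_force: 0.0
```

```bash
python3 - <<'E'
from h import *
st(); c=cam('wrist','w15'); P=cloud(c,True); c1=dict(np.load('pics/w1.npz')); P1=cloud(c1,True)
for Q in(P1,P):
    m=(Q[...,2]>.138)&(Q[...,2]<.16)&(np.hypot(Q[...,0]-.459,Q[...,1]-.002)<.03); t=Q[m]; print('knob',m.sum(),np.round((t.min(0)+t.max(0))/2,4),np.round(np.percentile(t[:,2],90),4))
    for d in(.03,.05,.08,.11,.14): 
        x,y=.631-.986*(.174-d),.031-.165*(.174-d)
        m=(np.hypot(Q[...,0]-x,Q[...,1]-y)<.006)&(Q[...,2]>.09); print(d,np.round(np.median(Q[m][:,2]),4),end=' ')
    print()
cs=cam('scene','s15')
i=cv2.imread('pics/s15.png')[185:255,205:305]; j=cv2.imread('pics/w15.png')[130:310,180:330]
cv2.imwrite('pics/c15.png',np.hstack([cv2.resize(i,(428,300),interpolation=2),cv2.resize(j,(250,300),interpolation=2)]))
E
```

```text
74.05 [0.4623 0.0044 0.2411] [-8.220e-02  9.966e-01 -1.000e-04  1.800e-03] [ 0.009  0.159 -0.072  1.336 -0.    -0.155] 0.0856452697654549 0.0 [-0.3  0.2  0.1]
knob 338 [0.4588 0.0015 0.1423] 0.1454
0.03 0.1096 0.05 0.1134 0.08 0.1134 0.11 0.1135 0.14 0.1135 
knob 321 [0.4583 0.0026 0.1422] 0.145
0.03 0.1096 0.05 0.1194 0.08 0.1234 0.11 0.1276 0.14 0.1315
```

View pics/c15.png

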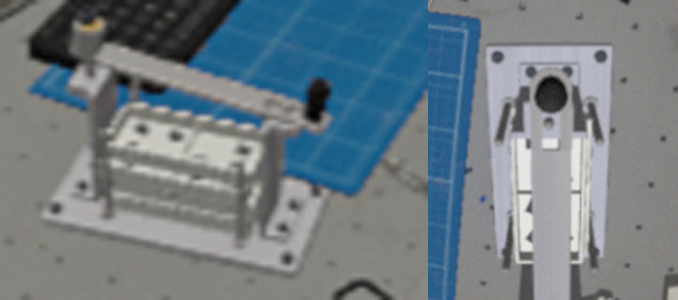

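The right crop shows the slot over the stud near (549,122). The left crop and the depth readings show the bush jammed high on the pin, with the strap sloping about 0.13 rad. I'll press the strap down beside the pin with shut fingers.

```bash
python3 - <<'E'
from h import *
to([.5935,.0247,.16],.166-np.pi)
E
```

```text
slide [-0.526 -0.005  0.328] yaw now -2.9769
rot [-0.002  0.012 -0.003]
```

Call:
drive_tool:
  slide:
    - [-0.1,-0.005,0]
    - [-0.25,-0.005,0]
    - [-0.4,-0.005,0]
    - [-0.526,-0.005,0]
    - [-0.526,-0.005,0]
    - [-0.526,-0.005,0.1]
    - [-0.526,-0.005,0.25]
    - [-0.526,-0.005,0.328]
  rotation:
    - [0,0,0]
    - [0,0,0]
    - [0,0,0]
    - [0,0,0]
    - [0,0,0]
    - [0,0,0]
    - [0,0,0]
    - [0,0,0]
  gripper: 0

```text
clock: 75.15
eef_pos: [0.5885, 0.0245, 0.1537]
tool_rot: [-0.082, 0.997, 0.0, -0.003]
ft_force: [-0.2, -0.5, 1.1]
grip_width: -0.0001
grasp_force: 0.0
```

Call:
drive_tool:
  slide:
    - [0,0,0.02]
    - [0,0,0.04]
    - [0,0,0.06]
    - [0,0,0.08]
    - [0,0,0.1]
    - [0,0,0.11]
    - [0,0,0.12]
    - [0,0,0.12]
  rotation:
    - [0,0,0]
    - [0,0,0]
    - [0,0,0]
    - [0,0,0]
    - [0,0,0]
    - [0,0,0]
    - [0,0,0]
    - [0,0,0]

```text
clock: 76.15
eef_pos: [0.591, 0.0247, 0.1265]
tool_rot: [-0.082, 0.997, 0.0, -0.0]
ft_force: [0.7, 0.2, -0.2]
grip_width: -0.0002
grasp_force: 0.0
```

Call:
drive_tool:
  slide:
    - [0,0,0.005]
    - [0,0,0.01]
    - [0,0,0.015]
    - [0,0,0.02]
    - [0,0,0.025]
    - [0,0,0.03]
    - [0,0,0.034]
    - [0,0,0.034]
  rotation:
    - [0,0,0]
    - [0,0,0]
    - [0,0,0]
    - [0,0,0]
    - [0,0,0]
    - [0,0,0]
    - [0,0,0]
    - [0,0,0]

```text
clock: 77.15
eef_pos: [0.5911, 0.0247, 0.1182]
tool_rot: [-0.082, 0.997, 0.0, -0.0]
ft_force: [-0.3, 0.4, -0.2]
grip_width: -0.0001
grasp_force: 0.0
```

Call:
drive_tool:
  slide:
    - [0,0,0.004]
    - [0,0,0.008]
    - [0,0,0.01]
    - [0,0,0.012]
    - [0,0,0.014]
    - [0,0,0.014]
    - [0,0,0.014]
    - [0,0,0.014]
  rotation:
    - [0,0,0]
    - [0,0,0]
    - [0,0,0]
    - [0,0,0]
    - [0,0,0]
    - [0,0,0]
    - [0,0,0]
    - [0,0,0]

```text
clock: 78.15
eef_pos: [0.5912, 0.0247, 0.1149]
tool_rot: [-0.082, 0.997, 0.0, 0.0]
ft_force: [0.8, 0.5, -0.1]
grip_width: 0.0003
grasp_force: 0.0
```

Call:
drive_tool:
  slide:
    - [0,0,-0.1]
    - [0,0,-0.2]
    - [0,0,-0.3]
    - [0,0,-0.45]
    - [0.1,0,-0.5]
    - [0.25,0,-0.5]
    - [0.4,0,-0.5]
    - [0.526,0,-0.5]
  rotation:
    - [0,0,0]
    - [0,0,0]
    - [0,0,0]
    - [0,0,0]
    - [0,0,0]
    - [0,0,0]
    - [0,0,0]
    - [0,0,0]

```text
clock: 79.15
eef_pos: [0.4601, 0.003, 0.24]
tool_rot: [-0.082, 0.997, -0.0, 0.0]
ft_force: [-0.2, -0.5, 0.6]
grip_width: 0.0003
grasp_force: 0.0
```

```bash
cat > chk.py <<'E'
from h import *
st(); c=cam('wrist','w16_%d'%int(bot.get_obs()['clock'])); P=cloud(c,True); c1=dict(np.load('pics/w1.npz')); P1=cloud(c1,True)
for Q in(P1,P):
    m=(Q[...,2]>.138)&(Q[...,2]<.16)&(np.hypot(Q[...,0]-.459,Q[...,1]-.002)<.03); t=Q[m]; print('knob',m.sum(),np.round((t.min(0)+t.max(0))/2,4),np.round(np.percentile(t[:,2],90),4))
    for d in(.03,.05,.08,.11,.14): 
        x,y=.631-.986*(.174-d),.031-.165*(.174-d)
        m=(np.hypot(Q[...,0]-x,Q[...,1]-y)<.006)&(Q[...,2]>.09); print(d,np.round(np.median(Q[m][:,2]),4),end=' ')
    print()
E
python3 chk.py
```

```text
79.15 [0.4601 0.003  0.24  ] [-8.220e-02  9.966e-01 -0.000e+00  1.000e-04] [ 0.006  0.158 -0.077  1.336 -0.    -0.158] 0.0002833133171123894 0.0 [-0.2 -0.5  0.6]
knob 338 [0.4588 0.0015 0.1423] 0.1454
0.03 0.1096 0.05 0.1134 0.08 0.1134 0.11 0.1135 0.14 0.1135 
knob 318 [0.4601 0.003  0.1424] 0.1454
0.03 0.1097 0.05 0.1135 0.08 nan 0.11 nan 0.14 nan
  return _methods._mean(a, axis=axis, dtype=dtype,
  ret = ret.dtype.type(ret / rcount)
```

Call:
drive_tool:
  slide:
    - [0.1,0,-0.1]
    - [0.2,0,-0.2]
    - [0.3,0,-0.2]
    - [0.4,0,-0.2]
    - [0.4,0,-0.2]
    - [0.4,0,-0.2]
    - [0.4,0,-0.2]
    - [0.4,0,-0.2]
  rotation:
    - [0,0,0]
    - [0,0,0]
    - [0,0,0]
    - [0,0,0]
    - [0,0,0]
    - [0,0,0]
    - [0,0,0]
    - [0,0,0]
  gripper: 1

```text
clock: 80.2
eef_pos: [0.3633, -0.0132, 0.2896]
tool_rot: [-0.082, 0.997, 0.0, -0.0]
ft_force: [0.8, 0.3, 0.2]
grip_width: 0.0856
grasp_force: 0.0
```

```bash
python3 chk.py; python3 - <<'E'
from h import *
c=cam('top'); P=cloud(c); m=(P[...,2]>.066)&(P[...,2]<.095)&(P[...,1]>.2)&(P[...,1]<.4)&(P[...,0]>.4)&(P[...,0]<.57); q=P[m]; print('deep',cv2.minAreaRect((q[:,:2]*1000).astype(np.float32)))
P0=cloud(dict(np.load('pics/top0.npz')))
for Q in(P0,P):
    m=(Q[...,2]>.122)&(Q[...,2]<.2)&(np.hypot(Q[...,0]-.631,Q[...,1]-.031)<.025); print('bush',m.sum(),np.round(np.nanmedian(Q[m],0),4))
E
```

```text
80.2 [ 0.3633 -0.0132  0.2896] [-8.240e-02  9.966e-01  0.000e+00 -3.000e-04] [-0.036 -0.052 -0.172  1.451  0.    -0.201] 0.08562980160182415 0.0 [0.8 0.3 0.2]
knob 338 [0.4588 0.0015 0.1423] 0.1454
0.03 0.1096 0.05 0.1134 0.08 0.1134 0.11 0.1135 0.14 0.1135 
knob 183 [0.4603 0.0028 0.1422] 0.1453
0.03 0.1098 0.05 0.1136 0.08 0.1133 0.11 0.1134 0.14 0.1133 
deep ((484.8107604980469, 301.927490234375), (117.52107238769531, 54.32746124267578), 9.034883499145508)
bush 48 [0.6278 0.0328 0.14  ]
bush 48 [0.628  0.0331 0.1396]
```

The strap is flat along its whole length and matches its starting heights. The deep tray is centred on the pan and the stack is in place, so I'm handing in.

```bash
python3 -c "
from workcell import bot
print(bot.job_done())"
```

```text
the job is handed in; nothing more can be done
None
```

I handed the job in at about 80 s. By my last measurements the deep tray is within about 3 mm of the pan's centre, all four shallow trays are stacked squarely in the rack, and the strap lies flat with its slot over the stud; the hand-in call returned no verdict.

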